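# Seat the orange component carrier in the test fixture

### The job

With the fingertips, never lifting it, push the orange carrier across the fixture plate until it lies flush against the long aluminium rail, pausing there a moment, then keep it pressed to the rail and slide it along into the green corner pocket, fully home against both the rail and the end stop. Do not cut across to the pocket, and leave the blue carrier, the brass post and everything else where they stand. Finish with the hand clear.

Things in the scene. Friction and masses are not known exactly. Their poses are not given: they have to be found in the camera images.
- fixture: Fixed grey plate 200 (x) x 340 (y) x 10 mm thick, turned up to 0.35 rad; origin under its centre on the table, plate top at z = 10 mm. An aluminium rail runs along y on its far (+x) side; an end stop closes the rail's +y (left) end; with a low black lip they form the corner pocket.
- rail (a point): Foot of the rail's inner face at the middle of the plate, fixture frame (75, 0, 10) mm, axes as the fixture's. The face is the plane x = 75 mm there, from y = -170 to +160 mm; the rail is 12 mm thick and 14 mm high above the plate.
- pocket (a point): Point on the plate's top where the carrier's origin comes when it is fully home; fixture frame (49, 114, 10) mm, axes as the fixture's. The pocket floor is green with two brass strips. The end stop's face is 26 mm further at y = 140 mm (x = 12 to 87 mm, 14 mm high).
- lip (a point): Foot of the black lip's inner face where the pocket begins, fixture frame (18, 94, 10) mm. The lip is 6 mm thick, 8 mm high and runs along y to the end stop, leaving the pocket 57 mm wide between lip and rail. A flared guide of the same height leads in from about (3, 68) mm.
- orange_carrier: Orange plastic carrier 52 x 52 mm, 18 mm high, about 0.15 kg, loose; origin at the centre of its underside, sides along x and y, yaw up to 0.4 rad to the fixture. Its top is an open dish 44 x 44 mm inside, its floor 6 mm above the underside, walls 4 mm: shut fingertips can stand in it and push the walls from inside. Starts 110 to 135 mm from the rail face, 115 mm or more short of the pocket point along y.
- blue_carrier: Blue carrier of the same shape and size, also loose on the plate and in either of the two starting places; must not be disturbed. It stays at least 20 mm clear of a carrier that slides along the rail.
- brass_post: Turned brass post, 28 mm diameter, 40 mm high, standing loose on the near left part of the plate; origin at the centre of its underside. Leave alone.
- meter_box: Orange meter box 90 x 80 x 125 mm standing on the table to the right of the fixture; origin at the centre of its underside. Leave alone.
- screwdriver: Screwdriver lying on the table to the left; leave alone.
- cleaner: White bottle with red cap, 48 mm diameter, 130 mm high, on the left; origin at the centre of its underside. Leave alone.
- parts_tray: Grey divided tray 100 x 140 x 30 mm beyond the fixture; origin at the centre of its underside. Leave alone.
- pin_cup: Black cup, 60 mm diameter, 45 mm high, beyond the fixture; origin at the centre of its underside. Leave alone.

How it is judged:
By the outcome, as a careful person would: the job done as asked, in the order asked, and still so for the second after the job is handed in, with the robot touching nothing.
It also fails if it takes over 48 s, if anything falls off the work surface, if the arm or the gripper's body presses on something with over 40 N, if the wrist force passes 120 N, or if a joint passes its speed limit or range.

### The arm

A 7-joint arm with a two-finger parallel gripper is mounted at the origin on the work surface. World frame = base frame: x ahead of the robot, y to its left, z up, the work surface at z = 0. Lengths are in m, angles in rad, forces in N, time in s.
With the tool pointing down it reaches from about 0.425 to 0.875 m from the base axis. Payload 4.7 kg.
Tool frame: the origin (TCP) lies midway between the tips of the shut fingers; the grasp point (between the pads) lies 19 mm behind it; x points along the fingers, z is the direction in which the jaws open and shut, and the axes are right-handed (so a half turn about x gives the same grasp; the last joint's range is limited). The gripper opens to 87 mm and grips with 3 to 60 N. Pads are 19 mm wide; open, the fingers measure 117 mm over their backs; the gripper's body (75 mm by 190 mm) begins 51 mm behind the grasp point.
Start: joints at [-1.272, 0.321, -0.07, 1.45, 0.023, 1.371, -0.057], TCP at [0.183, 0.624, 0.183] pointing down, gripper open.
Joint ranges: [-2.86, 2.86], [-0.3, 2.09], [-1.38, 1.24], [0.06, 2.45], [-1.56, 4.7], [0.09, 2.05], [-2.69, 2.69]. Speed limits (rad/s): [2.57, 2.57, 3.14, 3.14, 3.14, 3.14, 3.14].

### API

Orientations are given as a rotation vector (axis times angle).
In Python, from bench import ctrl gives the robot as it stands.
- The arm moves only by the shell command python3 -m pendant 'ROWS' [OPENING] [FORCE]. ROWS is JSON, a list of rows, each an object with "travel": the shift along the tool's x, y, z in m, a list of three; "twist": the turn about the tool's x in rad. In form: [{"travel": [x, y, z], "twist": twist}, ...]. A call has 1 to 10 rows; each row is the pose to reach, as a shift and turn from the pose measured when the call began, along the tool's axes at that moment; what a row does not reach only later rows make up. A row lasts 1/8 s, in which the tool goes at most 62.5 mm and 10.7 degrees, less where a joint would pass 70% of its speed; a pose out of reach is approached as far as the arm can. A call with a gripper value outside its range is refused whole. OPENING is the opening, from -1 (shut) to 1 (fully open), so that 0 is half open, set as the call begins (- or left out, the last holds). The fingers move at their own pace and stop on an object; FORCE is the grip in N (left out, the last holds). Time passes only in rows, so rows that repeat a pose let the fingers close. It gives the time, the measured TCP pose, the force and the opening at its end, in the units of the state.
- ctrl.get_state(): the state, without advancing time (a new reading comes with each control period).
- ctrl.get_image(name): name is "scene" or "top" or "wrist"; returns the picture (480x640x3 uint8, red, green, blue); there is no depth.
- ctrl.camera_model(name): a dict with "K" (3x3 intrinsics, pixels), "distortion" ([k1, k2, p1, p2, k3] as OpenCV has them; the pictures are not rectified), "rvec" (rotation vector, rad) and "tvec" (3), from world to camera coordinates, as OpenCV has them; the wrist camera has in their place "T_tool_cam" (4x4, takes a point from camera to tool coordinates, whose origin is the TCP and whose axes are the tool frame's). Camera axes: x right, y down, z forward; pixel columns grow to the right and rows downward; lengths in m; the calibration is good to about 2 mm. A picture is of the moment at which its call begins: read the wrist's pose just before it. camera_model takes no time and is no camera call.
- ctrl.close_job(): hands the job in, once; it reports no verdict.
The state is a dict: "time": time; "joint_positions": joint angles; "qd": joint speeds; "joint_torque": joint torques, N m; "position": TCP position; "tool_rot": TCP orientation; "ft_force": force on the tool from outside, world axes, zero at the start; "torque": the same for the moment, N m; "grip_width": opening from 0.0 (shut) to 1.0 (fully open).
Only numpy, scipy, OpenCV 4.12 (cv2) and the standard library are available. Lean on these libraries where they do the work, as an engineer would, in place of code of your own. Each camera call takes 0.05 s, during which the arm holds its last target.

## Working session

There is one attempt and no reset: what is moved stays moved. The work goes in short steps, Python scripts to look and compute and a shell command to move; the robot and the scene stay as the last step left them, time stands still between calls to the robot, and variables do not carry over. Pictures are saved under pics/ and viewed, and the job is handed in when it is done.

```bash
ls; mkdir -p pics; python3 - <<'E'
from bench import ctrl
import cv2
s=ctrl.get_state()
print({k:s[k] for k in ('time','position','tool_rot','ft_force','grip_width')})
for n in('scene','top','wrist'):
    cv2.imwrite(f'pics/{n}0.png',ctrl.get_image(n)[:,:,::-1]); print(n,ctrl.camera_model(n))
E
```

```text
pics
{'time': 0.0, 'position': array([0.18250532, 0.62320834, 0.18197473]), 'tool_rot': array([-0.99810651,  1.33202296,  0.99613857]), 'ft_force': array([ 0.12501702, -0.45025051,  0.16104229]), 'grip_width': 0.9982745726909593}
scene {'K': array([[583.73665906,   0.        , 322.27530918],
       [  0.        , 583.73665906, 255.15462785],
       [  0.        ,   0.        ,   1.        ]]), 'distortion': array([-0.05065299,  0.        ,  0.        ,  0.        ,  0.        ]), 'rvec': array([ 2.02586508,  1.43227085, -0.55424542]), 'tvec': array([-0.1862908 , -0.37547933,  1.65741751])}
top {'K': array([[558.16322091,   0.        , 332.95384732],
       [  0.        , 558.16322091, 243.26040807],
       [  0.        ,   0.        ,   1.        ]]), 'distortion': array([-0.05184632,  0.        ,  0.        ,  0.        ,  0.        ]), 'rvec': array([ 2.02968645, -2.17954054,  0.23775088]), 'tvec': array([0.02007293, 0.60021038, 1.32795079])}
wrist {'K': array([[414.85043076,   0.        , 312.41287342],
       [  0.        , 414.85043076, 240.12326137],
       [  0.        ,   0.        ,   1.        ]]), 'distortion': array([-0.00790081,  0.        ,  0.        ,  0.        ,  0.        ]), 'T_tool_cam': array([[ 9.37913277e-04, -2.97976136e-01,  9.54572859e-01,
        -2.01035081e-01],
       [-3.53582393e-04, -9.54573318e-01, -2.97975932e-01,
         8.09898426e-02],
       [ 9.99999498e-01, -5.80445723e-05, -1.00066610e-03,
         1.17267818e-03],
       [ 0.00000000e+00,  0.00000000e+00,  0.00000000e+00,
         1.00000000e+00]])}
```

View pics/top0.png

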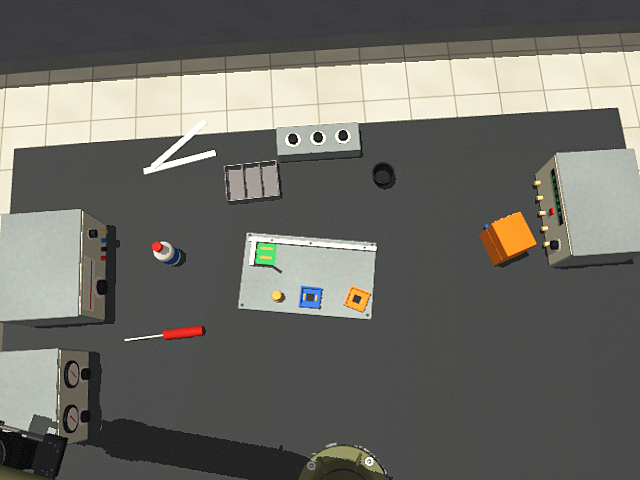

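View pics/scene0.png

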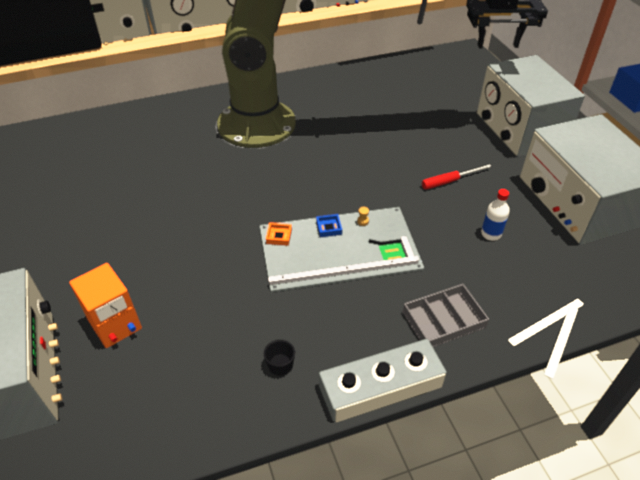

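View pics/wrist0.png

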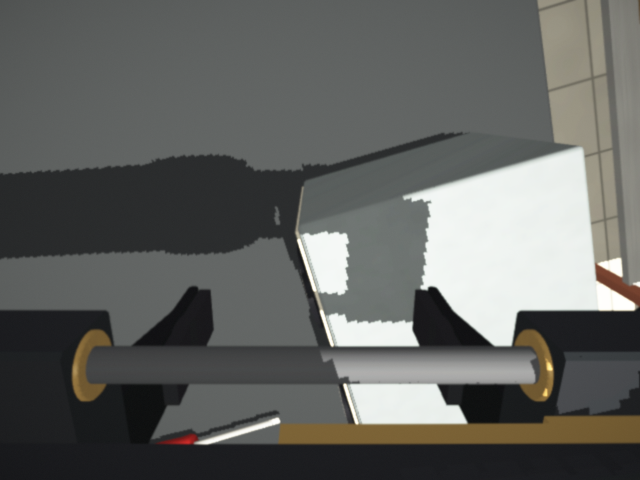

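The top view shows the orange carrier at about (357,299), the blue one at (311,297), the post at (278,296) and the pocket at (265,253). The rail runs along the upper plate edge. Next I'll measure these.

```bash
cat > h.py <<'E'
import numpy as np, cv2
from scipy.spatial.transform import Rotation as R
from bench import ctrl
def cam(n,st=None):
    m=ctrl.camera_model(n)
    if n=='wrist':
        T=np.eye(4);T[:3,:3]=R.from_rotvec(st['tool_rot']).as_matrix();T[:3,3]=st['position']
        T=T@m['T_tool_cam']; Rc=T[:3,:3];c=T[:3,3]
    else:
        Rc=cv2.Rodrigues(m['rvec'])[0].T; c=-Rc@m['tvec']
    return m['K'],m['distortion'],Rc,c
def ray2plane(C,px,z):
    K,d,Rc,c=C
    u=cv2.undistortPoints(np.array(px,float).reshape(-1,1,2),K,d).reshape(-1,2)
    v=np.c_[u,np.ones(len(u))]@Rc.T
    return c+v*((z-c[2])/v[:,2])[:,None]
def proj(C,P):
    K,d,Rc,c=C
    t=-Rc.T@c
    return cv2.projectPoints(np.array(P,float).reshape(-1,1,3),cv2.Rodrigues(Rc.T)[0],t,K,d)[0].reshape(-1,2)
def masks(im):
    h=cv2.cvtColor(im,cv2.COLOR_RGB2HSV)
    return dict(orange=cv2.inRange(h,(5,170,90),(20,255,255)),blue=cv2.inRange(h,(100,150,60),(130,255,255)),
      green=cv2.inRange(h,(45,120,60),(80,255,255)),brass=cv2.inRange(h,(15,100,80),(30,255,255)))
E
python3 - <<'E'
from h import *
im=cv2.imread('pics/top0.png')[:,:,::-1].copy()
cv2.imwrite('pics/topcrop.png',cv2.resize(im[220:330,225:390],None,fx=4.8,fy=4.8,interpolation=cv2.INTER_CUBIC)[:,:,::-1])
C=cam('top'); print('cam',C[3])
for k,m in masks(im).items():
    cs,_=cv2.findContours(m,cv2.RETR_EXTERNAL,cv2.CHAIN_APPROX_NONE)
    for c in cs:
        if cv2.contourArea(c)<40: continue
        r=cv2.minAreaRect(c); z={'orange':.028,'blue':.028,'green':.01,'brass':.05}[k]
        print(k,r,cv2.contourArea(c)); b=cv2.boxPoints(r)
        w=ray2plane(C,b,z)[:,:2]; print(w.mean(0).round(4),[np.linalg.norm(w[i]-w[i-1]).round(4) for i in range(4)],np.degrees(np.arctan2(*(w[1]-w[0])[::-1])).round(1))
E
```

```text
cam [ 0.29429516 -0.00689537  1.42739327]
orange ((356.87933349609375, 298.5517578125), (20.24079132080078, 20.42648696899414), 21.801410675048828) 379.0
[ 0.4624 -0.0731] [np.float64(0.0506), np.float64(0.0518), np.float64(0.051), np.float64(0.0516)] -26.0
orange ((507.0000915527344, 237.50001525878906), (40.24921798706055, 47.85185241699219), 63.43495178222656) 1754.0
[ 0.5923 -0.4733] [np.float64(0.1032), np.float64(0.1297), np.float64(0.1045), np.float64(0.1279)] -67.6
blue ((309.9634094238281, 296.8292541503906), (20.20897102355957, 20.42983627319336), 6.34019136428833) 375.5
[0.4752 0.0444] [np.float64(0.0508), np.float64(0.0516), np.float64(0.0511), np.float64(0.0516)] -9.7
blue ((172.8076934814453, 257.0384521484375), (9.15255355834961, 18.027755737304688), 33.690067291259766) 64.0
[0.6022 0.39  ] [np.float64(0.0245), np.float64(0.0458), np.float64(0.0246), np.float64(0.0457)] -34.8
green ((265.4207763671875, 253.2920684814453), (19.602231979370117, 21.59230613708496), 5.710593223571777) 379.5
[0.5989 0.1534] [np.float64(0.0509), np.float64(0.0571), np.float64(0.0514), np.float64(0.057)] -7.9
brass ((277.0, 296.0), (10.0, 10.0), 90.0) 84.0
[0.4801 0.125 ] [np.float64(0.0249), np.float64(0.0249), np.float64(0.0249), np.float64(0.0248)] -94.0
brass ((356.5206298828125, 298.04638671875), (20.102825164794922, 20.3900089263916), 21.037511825561523) 375.0
[ 0.4611 -0.0712] [np.float64(0.0495), np.float64(0.0509), np.float64(0.0498), np.float64(0.0507)] -25.3
brass ((513.6000366210938, 233.2000274658203), (36.671512603759766, 30.410520553588867), 63.43495178222656) 1046.0
[ 0.5975 -0.4843] [np.float64(0.093), np.float64(0.0814), np.float64(0.0937), np.float64(0.0804)] -67.7
```

View pics/topcrop.png

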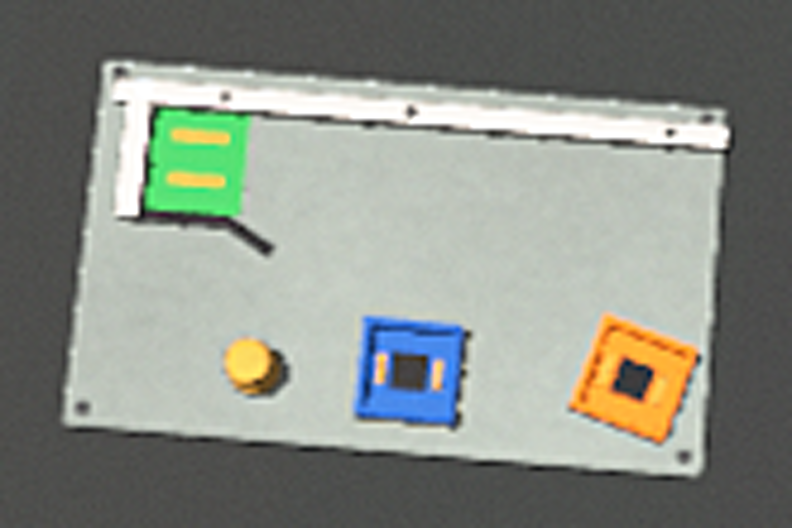

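```bash
python3 - <<'E'
from h import *
C=cam('top')
cr=np.array([(105,62),(728,108),(703,473),(65,427)])/4.8+[225,220]
w=ray2plane(C,cr,.01); print(w.round(4)); print([np.linalg.norm(w[i]-w[i-1]).round(4) for i in range(4)], w.mean(0).round(4))
# near/right edge directions
for a,b in((1,0),(2,3)): d=w[b]-w[a]; print('y-dir yaw',np.degrees(np.arctan2(-d[0],d[1])))
im=cv2.imread('pics/top0.png')[:,:,::-1]
# inner rail pts on rail top edge z=.024 (crop px)
pr=np.array([(250,112),(722,150)])/4.8+[225,220]; q=ray2plane(C,pr,.024); print('rail',q.round(4))
d=q[0]-q[1];print(np.degrees(np.arctan2(-d[0],d[1])))
s=ctrl.get_state(); print(R.from_rotvec(s['tool_rot']).as_matrix().round(4), s['position'])
E
```

```text
[[ 0.6567  0.1996  0.01  ]
 [ 0.6067 -0.137   0.01  ]
 [ 0.4113 -0.1066  0.01  ]
 [ 0.4592  0.2283  0.01  ]]
[np.float64(0.1995), np.float64(0.3402), np.float64(0.1978), np.float64(0.3383)] [0.5335 0.0461 0.01  ]
y-dir yaw -8.444222898980792
y-dir yaw -8.148327580046955
rail [[ 0.6199  0.1206  0.024 ]
 [ 0.5809 -0.1305  0.024 ]]
-8.81177246008122
[[-4.000e-04 -9.597e-01  2.809e-01]
 [-1.400e-03  2.809e-01  9.597e-01]
 [-1.000e+00 -1.000e-04 -1.500e-03]] [0.18251714 0.62335141 0.18221126]
```

Plate centre comes out at (0.5335, 0.046) with yaw about -8.4°, and its edges measure 340 x 199 mm, which agrees with the given size. The orange carrier is at (0.462, -0.072) with yaw about -26°. I'll move over it through a waypoint that stays within reach.

```bash
python3 -m pendant '[{"travel":[0,-0.023,-0.02],"twist":0},{"travel":[0,-0.062,-0.052],"twist":-0.02},{"travel":[0,-0.104,-0.088],"twist":-0.04},{"travel":[0,-0.15,-0.128],"twist":-0.06},{"travel":[0,-0.195,-0.166],"twist":-0.08},{"travel":[0,-0.24,-0.204],"twist":-0.1},{"travel":[0,-0.285,-0.242],"twist":-0.12},{"travel":[0,-0.325,-0.276],"twist":-0.138},{"travel":[0,-0.36,-0.306],"twist":-0.138},{"travel":[0,-0.385,-0.328],"twist":-0.138}]' -1 20
```

```text
time: 1.4
position: [0.4608, 0.198, 0.1827]
tool_rot: [-1.1, 1.277, 1.098]
ft_force: [0.8, 0.4, 0.0]
grip_width: 0.014
```

```bash
python3 -m pendant '[{"travel":[0.005,-0.005,-0.03],"twist":0},{"travel":[0.012,-0.013,-0.08],"twist":0},{"travel":[0.02,-0.021,-0.14],"twist":0},{"travel":[0.03,-0.03,-0.2],"twist":0},{"travel":[0.036,-0.037,-0.245],"twist":0},{"travel":[0.04,-0.04,-0.267],"twist":0},{"travel":[0.04,-0.04,-0.267],"twist":0},{"travel":[0.04,-0.04,-0.267],"twist":0}]'
python3 - <<'E'
from h import *
s=ctrl.get_state(); im=ctrl.get_image('wrist'); cv2.imwrite('pics/w1.png',im[:,:,::-1])
np.savez('w1.npz',p=s['position'],r=s['tool_rot'])
print(s['time'],s['position'],R.from_rotvec(s['tool_rot']).as_matrix().round(3))
C=cam('wrist',s)
for k,m in masks(im).items():
    if k in('green','brass'): continue
    cs,_=cv2.findContours(m,cv2.RETR_EXTERNAL,cv2.CHAIN_APPROX_NONE)
    for c in cs:
        if cv2.contourArea(c)<900: continue
        c=cv2.convexHull(c); r=cv2.minAreaRect(c)
        w=ray2plane(C,c.reshape(-1,2),.028)[:,:2]; r2=cv2.minAreaRect((w*1000).astype(np.float32))
        print(k,np.round(r[0]),r2)
E
```

```text
time: 2.4
position: [0.4608, -0.0706, 0.1431]
tool_rot: [-1.1, 1.276, 1.099]
ft_force: [0.1, 0.1, -0.4]
grip_width: 0.006
2.4 [ 0.46079917 -0.0705767   0.14312145] [[-0.    -0.989  0.147]
 [-0.001  0.147  0.989]
 [-1.     0.    -0.001]]
orange [314. 220.] ((462.30181884765625, -69.23103332519531), (50.850921630859375, 53.54852294921875), 64.49418640136719)
blue [461. 213.] ((473.9788818359375, 44.98701477050781), (54.983612060546875, 52.581947326660156), 80.32947540283203)
```

View pics/w1.png

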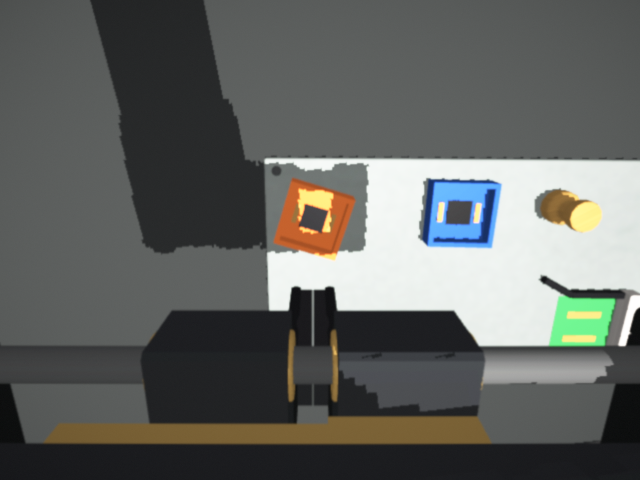

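The wrist view puts the orange carrier at pixel (314,220), i.e. (0.4623, -0.0692), within 2-3 mm of the top view. The measured size is about 52 mm. The shut fingers look narrow enough for the dish, so I'll lower them in.

```bash
python3 -m pendant '[{"travel":[0.02,-0.001,0],"twist":0},{"travel":[0.05,-0.001,0],"twist":0},{"travel":[0.08,-0.001,0],"twist":0},{"travel":[0.1,-0.001,0],"twist":0},{"travel":[0.112,-0.001,0],"twist":0},{"travel":[0.118,-0.001,0],"twist":0},{"travel":[0.122,-0.001,0],"twist":0},{"travel":[0.122,-0.001,0],"twist":0}]'
python3 - <<'E'
from h import *
s=ctrl.get_state(); im=ctrl.get_image('wrist'); cv2.imwrite('pics/w2.png',im[:,:,::-1]);print(s['position'],s['ft_force'])
E
```

```text
time: 3.45
position: [0.4621, -0.0706, 0.0214]
tool_rot: [-1.101, 1.276, 1.1]
ft_force: [0.1, 0.7, -0.1]
grip_width: 0.008
[ 0.46214714 -0.07060391  0.02143717] [ 0.07214644  0.74925191 -0.08973325]
```

View pics/w2.png

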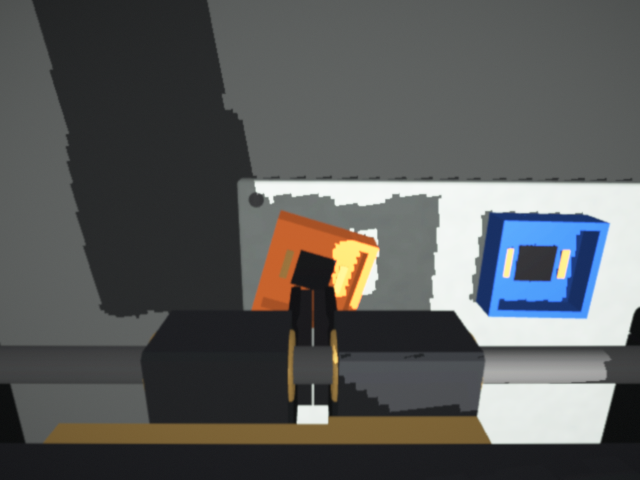

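```bash
python3 -m pendant '[{"travel":[0,-0.005,0],"twist":0},{"travel":[0,-0.012,0],"twist":0},{"travel":[0,-0.02,0],"twist":0},{"travel":[0,-0.028,0],"twist":0},{"travel":[0,-0.036,0],"twist":0},{"travel":[0,-0.044,0],"twist":0},{"travel":[0,-0.052,0],"twist":0},{"travel":[0,-0.06,0],"twist":0},{"travel":[0,-0.066,0],"twist":0},{"travel":[0,-0.07,0],"twist":0}]'
python3 - <<'E'
from h import *
s=ctrl.get_state(); im=ctrl.get_image('wrist'); cv2.imwrite('pics/w3.png',im[:,:,::-1]);print(s['position'],s['ft_force'])
C=cam('top');im=ctrl.get_image('top');cv2.imwrite('pics/t3.png',cv2.resize(im[220:330,225:390],None,fx=4.8,fy=4.8,interpolation=cv2.INTER_CUBIC)[:,:,::-1])
E
```

```text
time: 4.75
position: [0.5318, -0.081, 0.0216]
tool_rot: [-1.101, 1.276, 1.099]
ft_force: [0.5, -0.5, -0.1]
grip_width: 0.004
[ 0.53180619 -0.08096432  0.02158579] [ 0.50228197 -0.51085446 -0.06400118]
```

View pics/w3.png

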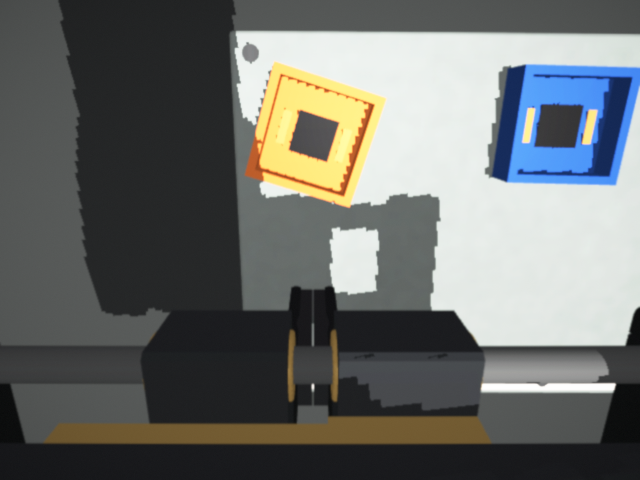

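View pics/t3.png

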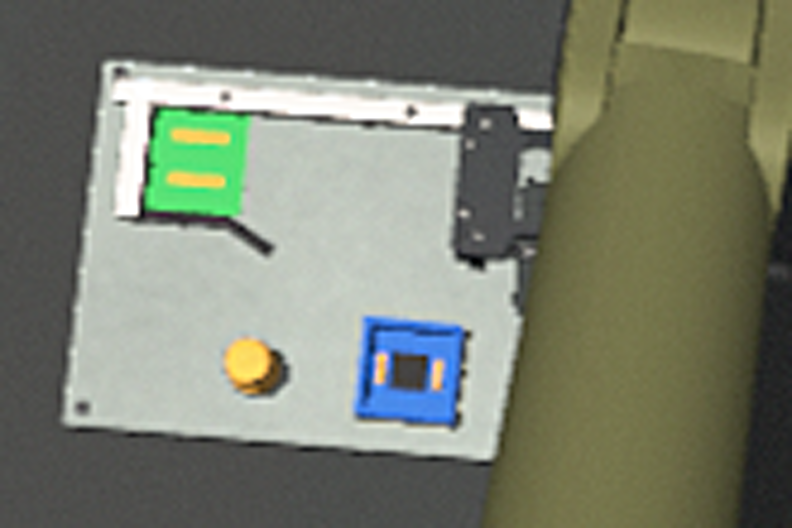

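The carrier didn't follow, so the fingertips missed the dish. I need to find out why before moving again.

```bash
python3 - <<'E'
from h import *
s=ctrl.get_state(); C=cam('wrist',s); print('TCP px',proj(C,s['position']))
Rm=R.from_rotvec(s['tool_rot']).as_matrix()
for o in([0,.0095,0],[0,-.0095,0],[-.03,0,0],[-.05,.0095,0]): print(o,proj(C,s['position']+Rm@np.array(o)))
print('cam pos',C[3],'fwd',C[2][:,2])
im=cv2.imread('pics/w3.png')[:,:,::-1].copy()
hsv=cv2.cvtColor(im,cv2.COLOR_RGB2HSV)
for k,m in dict(o=cv2.inRange(hsv,(5,120,90),(28,255,255)),b=masks(im)['blue']).items():
    cs,_=cv2.findContours(m,cv2.RETR_EXTERNAL,cv2.CHAIN_APPROX_NONE)
    for c in cs:
        if cv2.contourArea(c)<2000 or cv2.boundingRect(c)[1]>250: continue
        for z in(.01,.028):
            w=ray2plane(C,cv2.convexHull(c).reshape(-1,2),z)[:,:2]; print(k,z,cv2.boundingRect(c),cv2.minAreaRect((w*1000).astype(np.float32)))
# scene & top
im=ctrl.get_image('scene'); cv2.imwrite('pics/s3.png',cv2.resize(im[150:320,220:460],None,fx=3.3,fy=3.3,interpolation=cv2.INTER_CUBIC)[:,:,::-1])
E
```

```text
TCP px [[310.89340555 273.33653134]]
[0, 0.0095, 0] [[310.8666635  256.12909819]]
[0, -0.0095, 0] [[310.91949306 290.09635957]]
[-0.03, 0, 0] [[310.58732973 298.19183657]]
[-0.05, 0.0095, 0] [[310.28116097 298.08390403]]
cam pos [ 0.45190936 -0.06784846  0.22259972] fwd [ 0.29514257 -0.04596761 -0.95434681]
o 0.01 (245, 63, 131, 145) ((465.0380554199219, -70.07154083251953), (57.16958999633789, 56.497013092041016), 64.43750762939453)
o 0.028 (245, 63, 131, 145) ((463.92645263671875, -69.88330078125), (52.329227447509766, 51.713653564453125), 64.43755340576172)
b 0.01 (493, 65, 147, 119) ((477.5374755859375, 54.08052062988281), (64.35479736328125, 55.6107292175293), 80.3289566040039)
b 0.028 (493, 65, 147, 119) ((475.36767578125, 43.75726318359375), (58.906131744384766, 50.90239715576172), 80.32896423339844)
```

View pics/s3.png

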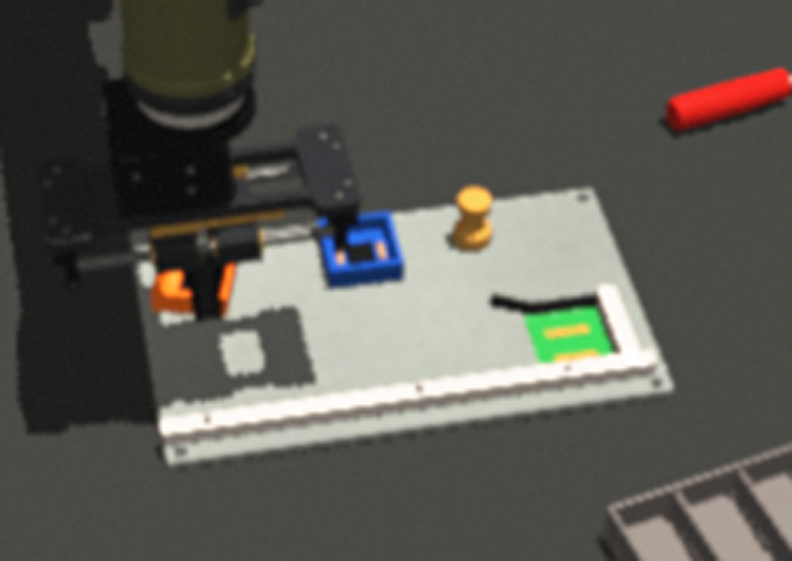

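```bash
python3 - <<'E'
from h import *
for n in('w3','w2'):
    im=cv2.imread(f'pics/{n}.png')[200:350,220:400]; im=np.clip(im.astype(float)*1.8,0,255).astype(np.uint8)
    cv2.imwrite(f'pics/{n}c.png',cv2.resize(im,None,fx=4,fy=4,interpolation=cv2.INTER_CUBIC))
C=cam('scene');
for z in(.01,.021,.03,.04,.05): print(z,ray2plane(C,[(282.7,246)],z).round(4))
print(proj(C,ctrl.get_state()['position']))
E
```

```text
0.01 [[ 0.4934 -0.0721  0.01  ]]
0.021 [[ 0.5035 -0.0746  0.021 ]]
0.03 [[ 0.5118 -0.0766  0.03  ]]
0.04 [[ 0.521  -0.0789  0.04  ]]
0.05 [[ 0.5302 -0.0811  0.05  ]]
[[283.5828998 255.2404475]]
```

View pics/w3c.png

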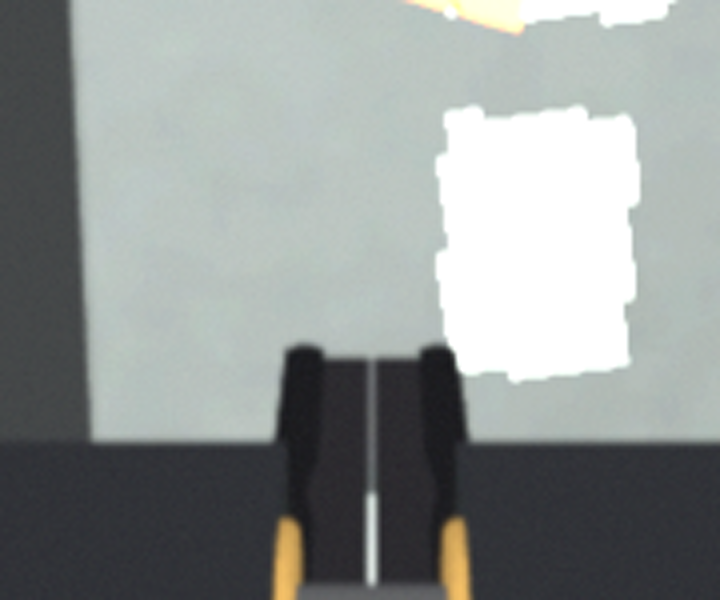

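View pics/w2c.png

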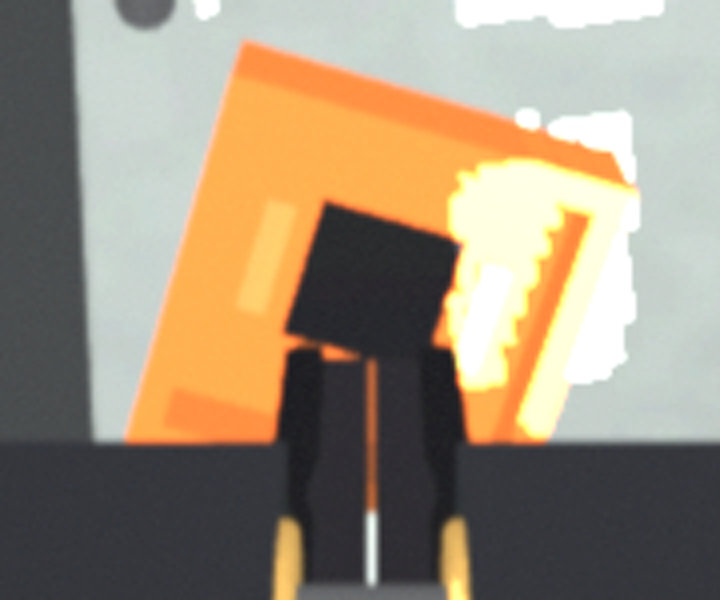

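Both views put the real fingertips about 30 mm above the reported TCP: the wrist camera sees them at v≈287 where 256 to 290 was expected, and the scene view puts them at z≈0.05. So they passed over the walls. I'll compute the offset and confirm it with a gentle touch on the bare plate here.

```bash
python3 - <<'E'
from h import *
s=ctrl.get_state(); C=cam('wrist',s);Rm=R.from_rotvec(s['tool_rot']).as_matrix()
for y in (.0095,.006,0):
  for x in(0,-.01,-.015,-.02,-.025,-.03,-.035,-.04): print(y,x,proj(C,s['position']+Rm@np.array([x,y,.01])).round(1), end=' ')
  print()
print(s['joint_positions'], s['position'],s['time'])
E
python3 -m pendant '[{"travel":[0.006,0,0],"twist":0},{"travel":[0.012,0,0],"twist":0},{"travel":[0.016,0,0],"twist":0},{"travel":[0.018,0,0],"twist":0}]'
python3 -m pendant '[{"travel":[0.001,0,0],"twist":0},{"travel":[0.002,0,0],"twist":0}]'
```

```text
0.0095 0 [[330.3 256.1]] 0.0095 -0.01 [[331.1 262.9]] 0.0095 -0.015 [[331.6 266.6]] 0.0095 -0.02 [[332.  270.4]] 0.0095 -0.025 [[332.5 274.5]] 0.0095 -0.03 [[333.  278.7]] 0.0095 -0.035 [[333.6 283.2]] 0.0095 -0.04 [[334.1 287.9]] 
0.006 0 [[330.2 262.5]] 0.006 -0.01 [[331.1 269.6]] 0.006 -0.015 [[331.5 273.4]] 0.006 -0.02 [[331.9 277.4]] 0.006 -0.025 [[332.4 281.6]] 0.006 -0.03 [[332.9 286. ]] 0.006 -0.035 [[333.4 290.6]] 0.006 -0.04 [[334.  295.5]] 
0 0 [[330.1 273.3]] 0 -0.01 [[330.9 280.9]] 0 -0.015 [[331.3 284.9]] 0 -0.02 [[331.8 289.1]] 0 -0.025 [[332.2 293.5]] 0 -0.03 [[332.7 298.2]] 0 -0.035 [[333.2 303.1]] 0 -0.04 [[333.8 308.3]] 
[-0.43996807  0.25255363  0.60913494  1.93265495 -0.16867555  1.00637999
  1.66880181] [ 0.53147243 -0.08096847  0.02156426] 4.9
time: 5.4
position: [0.5312, -0.081, 0.0031]
tool_rot: [-1.101, 1.276, 1.1]
ft_force: [0.1, 0.4, -0.2]
grip_width: 0.003
time: 5.65
position: [0.5312, -0.081, 0.0011]
tool_rot: [-1.101, 1.276, 1.1]
ft_force: [-0.3, 0.6, -0.3]
grip_width: 0.002
```

Reported z is 0.001, below the plate top, with no contact. That confirms the offset, so I'll keep lowering in small steps.

```bash
python3 -m pendant '[{"travel":[0.003,0,0],"twist":0},{"travel":[0.006,0,0],"twist":0},{"travel":[0.006,0,0],"twist":0}]'
python3 - <<'E'
from h import *
s=ctrl.get_state(); im=ctrl.get_image('scene'); cv2.imwrite('pics/s4.png',cv2.resize(im[200:290,240:340],None,fx=6,fy=6,interpolation=cv2.INTER_CUBIC)[:,:,::-1])
im=ctrl.get_image('wrist'); cv2.imwrite('pics/w4.png',im[:,:,::-1])
E
```

```text
time: 6.02
position: [0.531, -0.081, -0.0052]
tool_rot: [-1.101, 1.277, 1.1]
ft_force: [-0.3, -0.0, 0.4]
grip_width: 0.004
```

View pics/s4.png

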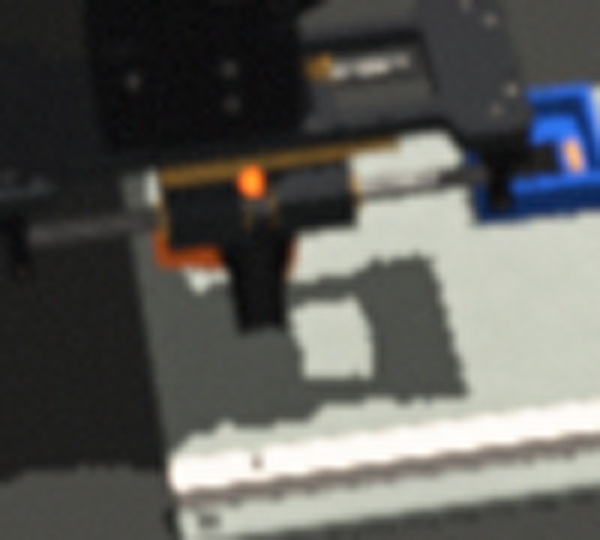

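View pics/w4.png

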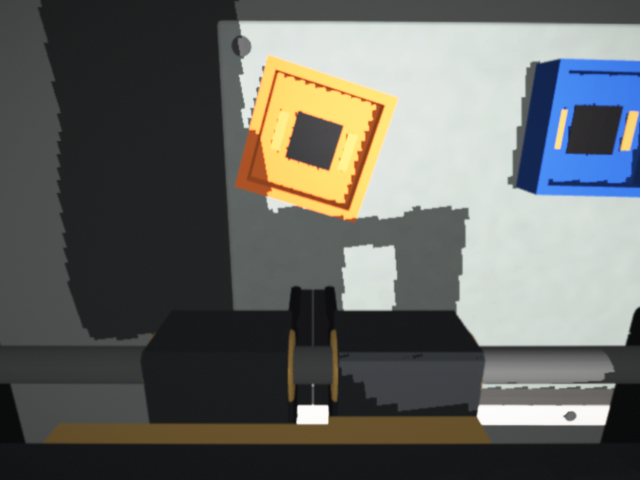

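```bash
python3 - <<'E'
from h import *
s=ctrl.get_state(); C=cam('scene')
for z in(.01,.015,.02,.025,.03,.035): print(z,proj(C,[s['position'][0]+.0,s['position'][1],z]).round(1),ray2plane(C,[(283.7,255)],z).round(4))
E
python3 -m pendant '[{"travel":[0.003,0,0],"twist":0},{"travel":[0.006,0,0],"twist":0},{"travel":[0.006,0,0],"twist":0}]'
```

```text
0.01 [[283.8 258.7]] [[ 0.5206 -0.078   0.01  ]]
0.015 [[283.7 257.2]] [[ 0.525  -0.0791  0.015 ]]
0.02 [[283.6 255.6]] [[ 0.5295 -0.0802  0.02  ]]
0.025 [[283.5 254.1]] [[ 0.5339 -0.0813  0.025 ]]
0.03 [[283.4 252.6]] [[ 0.5384 -0.0824  0.03  ]]
0.035 [[283.3 251. ]] [[ 0.5428 -0.0835  0.035 ]]
time: 6.5
position: [0.5309, -0.081, -0.0113]
tool_rot: [-1.101, 1.277, 1.1]
ft_force: [-0.1, -0.6, 0.9]
grip_width: 0.004
```

```bash
python3 -m pendant '[{"travel":[0.003,0,0],"twist":0},{"travel":[0.006,0,0],"twist":0},{"travel":[0.006,0,0],"twist":0}]'
python3 -m pendant '[{"travel":[0.002,0,0],"twist":0},{"travel":[0.002,0,0],"twist":0}]'
```

```text
time: 6.88
position: [0.5306, -0.081, -0.0176]
tool_rot: [-1.101, 1.277, 1.101]
ft_force: [-0.2, -0.5, -0.4]
grip_width: 0.008
time: 7.12
position: [0.5304, -0.081, -0.0198]
tool_rot: [-1.1, 1.278, 1.101]
ft_force: [-0.0, -0.0, 0.2]
grip_width: 0.004
```

```bash
python3 -m pendant '[{"travel":[0.002,0,0],"twist":0},{"travel":[0.002,0,0],"twist":0}]'
```

```text
time: 7.38
position: [0.5303, -0.081, -0.022]
tool_rot: [-1.1, 1.278, 1.101]
ft_force: [0.4, -0.7, -0.3]
grip_width: 0.009
```

```bash
for i in 1; do python3 -m pendant '[{"travel":[0.002,0,0],"twist":0},{"travel":[0.002,0,0],"twist":0}]'; done; python3 - <<'E'
from h import *
im=ctrl.get_image('scene'); cv2.imwrite('pics/s5.png',cv2.resize(im[200:290,240:340],None,fx=6,fy=6,interpolation=cv2.INTER_CUBIC)[:,:,::-1])
E
```

```text
time: 7.62
position: [0.53, -0.0809, -0.0242]
tool_rot: [-1.1, 1.278, 1.101]
ft_force: [-0.1, -0.3, -0.3]
grip_width: 0.005
```

View pics/s5.png

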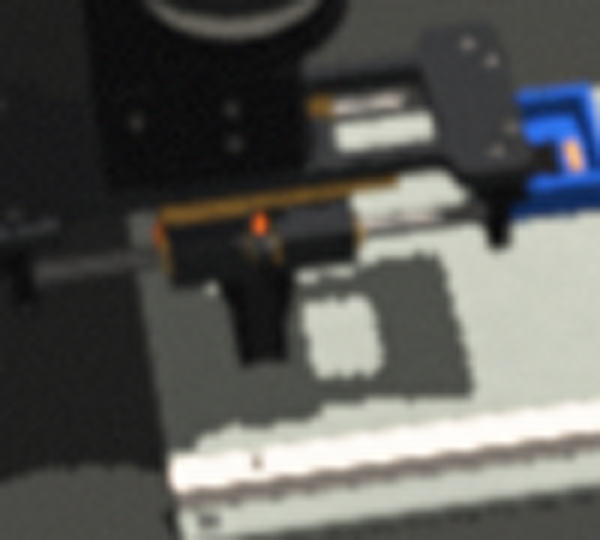

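```bash
python3 - <<'E'
from h import *
s=ctrl.get_state(); C=cam('scene');Rm=R.from_rotvec(s['tool_rot']).as_matrix()
for z in(.01,.02,.03,.04,.05,.06): print(z,ray2plane(C,[(322.8,240.8)],z).round(4), Rm.T@(ray2plane(C,[(322.8,240.8)],z)[0]-s['position']))
E
python3 -m pendant '[{"travel":[0.0015,0,0],"twist":0},{"travel":[0.0015,0,0],"twist":0}]'
```

```text
0.01 [[0.5083 0.0189 0.01  ]] [-0.03415041  0.03628941  0.09554348]
0.02 [[0.5173 0.0157 0.02  ]] [-0.04416833  0.02691396  0.09366698]
0.03 [[0.5264 0.0125 0.03  ]] [-0.05418626  0.01753851  0.09179048]
0.04 [[0.5354 0.0093 0.04  ]] [-0.06420419  0.00816307  0.08991398]
0.05 [[0.5444 0.0061 0.05  ]] [-0.07422212 -0.00121238  0.08803748]
0.06 [[0.5534 0.0029 0.06  ]] [-0.08424004 -0.01058783  0.08616098]
time: 7.92
position: [0.53, -0.0809, -0.0257]
tool_rot: [-1.1, 1.278, 1.101]
ft_force: [-0.0, -0.8, -0.6]
grip_width: 0.01
```

```bash
python3 -m pendant '[{"travel":[0.0015,0,0],"twist":0},{"travel":[0.0015,0,0],"twist":0}]'
```

```text
time: 8.18
position: [0.5299, -0.081, -0.0273]
tool_rot: [-1.1, 1.278, 1.101]
ft_force: [-0.3, -0.7, 0.5]
grip_width: 0.004
```

```bash
python3 -m pendant '[{"travel":[0.0015,0,0],"twist":0},{"travel":[0.0015,0,0],"twist":0}]'
```

```text
time: 8.43
position: [0.5298, -0.0809, -0.0289]
tool_rot: [-1.1, 1.279, 1.102]
ft_force: [-0.8, -1.4, -0.8]
grip_width: 0.003
```

```bash
python3 -m pendant '[{"travel":[0.0015,0,0],"twist":0},{"travel":[0.0015,0,0],"twist":0}]'
```

```text
time: 8.68
position: [0.5299, -0.0809, -0.0291]
tool_rot: [-1.099, 1.278, 1.102]
ft_force: [-4.9, 0.6, 12.7]
grip_width: 0.009
```

```bash
python3 - <<'E'
from h import *
s=ctrl.get_state(); print(s['position'],s['ft_force'],s['torque'])
im=ctrl.get_image('scene'); cv2.imwrite('pics/s6.png',cv2.resize(im[200:290,240:340],None,fx=6,fy=6,interpolation=cv2.INTER_CUBIC)[:,:,::-1])
E
```

```text
[ 0.52992354 -0.08092176 -0.02907025] [-4.91576554  0.55360516 12.6702195 ] [0.18453588 0.9746243  0.03282378]
```

View pics/s6.png

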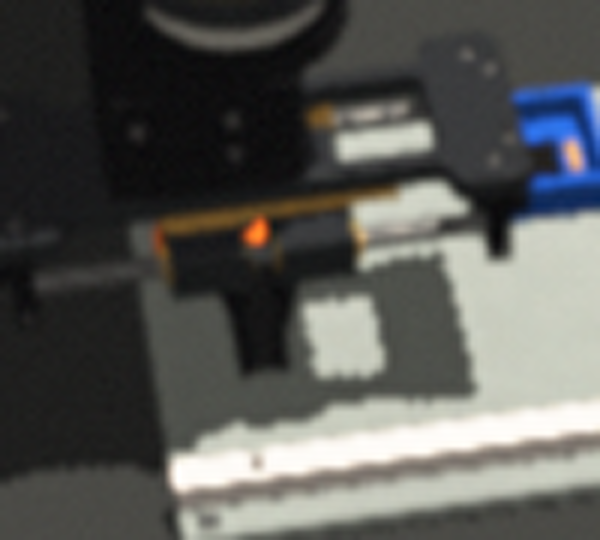

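Contact is at reported z = -0.029 with 12.7 N of upward force, so the real tips lie 39 mm behind the reported TCP. That agrees with the wrist picture. To stand in the dish with tips at z≈0.0205 I need reported z ≈ -0.0185. I'll rise, go back over the carrier and lower.

```bash
python3 -m pendant '[{"travel":[-0.02,0,0],"twist":0},{"travel":[-0.042,0,0],"twist":0},{"travel":[-0.044,0.01,0],"twist":0},{"travel":[-0.044,0.035,0.0005],"twist":0},{"travel":[-0.044,0.058,0.0005],"twist":0},{"travel":[-0.044,0.068,0.0005],"twist":0},{"travel":[-0.044,0.068,0.0005],"twist":0}]'
python3 - <<'E'
from h import *
s=ctrl.get_state(); im=ctrl.get_image('wrist'); cv2.imwrite('pics/w7.png',im[:,:,::-1]);print(s['position'],s['ft_force'])
E
```

```text
time: 9.6
position: [0.4623, -0.0701, 0.0148]
tool_rot: [-1.099, 1.278, 1.103]
ft_force: [0.6, 0.7, 0.3]
grip_width: 0.007
[ 0.46227064 -0.07007327  0.01483599] [0.58308147 0.69489806 0.31291459]
```

View pics/w7.png

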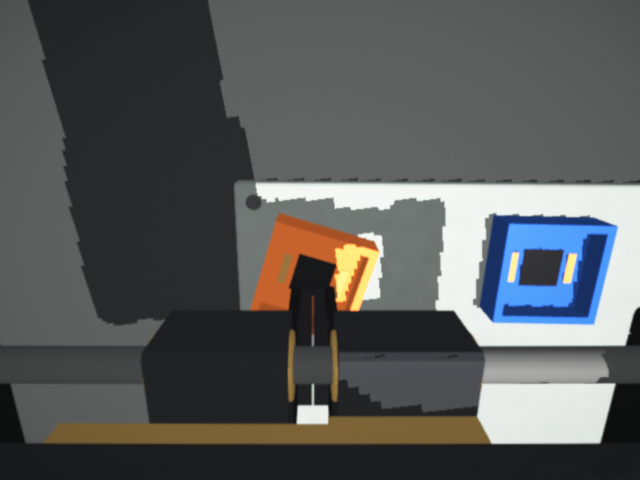

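```bash
python3 -m pendant '[{"travel":[0.008,-0.0005,0],"twist":0},{"travel":[0.018,-0.0005,0],"twist":0},{"travel":[0.026,-0.0005,0],"twist":0},{"travel":[0.031,-0.0005,0],"twist":0},{"travel":[0.0335,-0.0005,0],"twist":0},{"travel":[0.0335,-0.0005,0],"twist":0}]'
python3 - <<'E'
from h import *
s=ctrl.get_state(); im=ctrl.get_image('wrist'); cv2.imwrite('pics/w8.png',im[:,:,::-1]);print(s['position'],s['ft_force'],R.from_rotvec(s['tool_rot']).as_matrix().round(3))
E
```

```text
time: 10.4
position: [0.4636, -0.0705, -0.0185]
tool_rot: [-1.099, 1.278, 1.102]
ft_force: [0.3, 0.1, 1.7]
grip_width: 0.006
[ 0.46356681 -0.07045128 -0.01847589] [0.29453074 0.1305424  1.6564679 ] [[-0.003 -0.989  0.146]
 [-0.     0.146  0.989]
 [-1.     0.003 -0.001]]
```

View pics/w8.png

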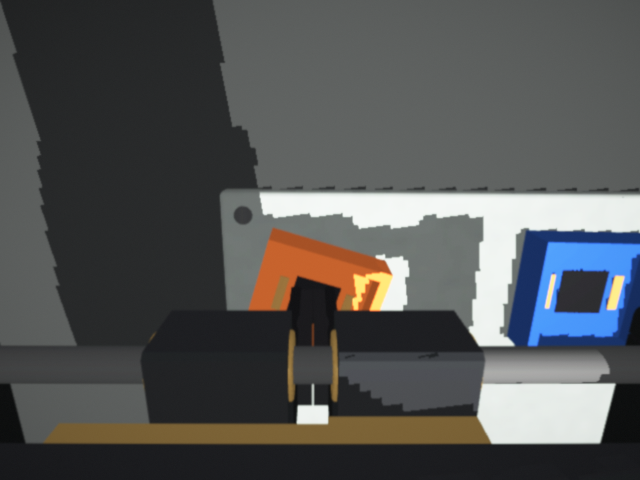

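```bash
python3 -m pendant '[{"travel":[-0.001,-0.004,0],"twist":0},{"travel":[-0.001,-0.009,0],"twist":0},{"travel":[-0.001,-0.015,0],"twist":0},{"travel":[-0.001,-0.021,0],"twist":0},{"travel":[-0.001,-0.027,0],"twist":0},{"travel":[-0.001,-0.033,0],"twist":0},{"travel":[-0.001,-0.039,0],"twist":0},{"travel":[-0.001,-0.043,0],"twist":0},{"travel":[-0.001,-0.045,0],"twist":0}]'
python3 - <<'E'
from h import *
s=ctrl.get_state(); im=ctrl.get_image('wrist'); cv2.imwrite('pics/w9.png',im[:,:,::-1]);print(s['position'],s['ft_force'])
E
```

```text
time: 11.58
position: [0.5085, -0.0771, -0.0174]
tool_rot: [-1.1, 1.277, 1.102]
ft_force: [-1.5, -0.0, 2.2]
grip_width: 0.008
[ 0.50846719 -0.0770974  -0.01744194] [-1.51727875 -0.03456774  2.20387818]
```

View pics/w9.png

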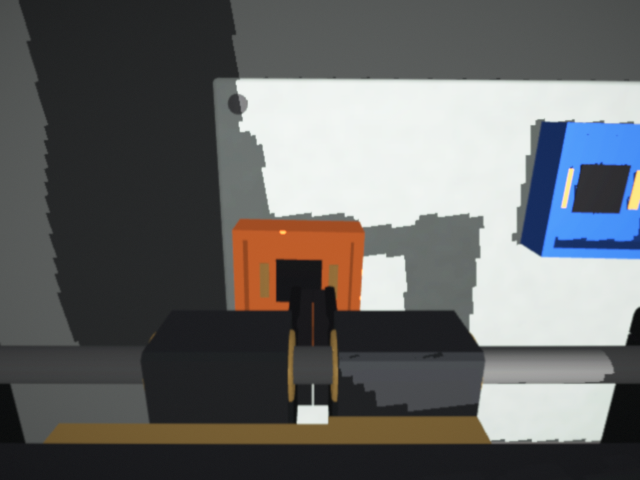

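The carrier now follows and has squared itself to the fixture: its near edge at v≈221 runs parallel to the plate edge. I'll keep pushing toward the rail.

```bash
python3 -m pendant '[{"travel":[0,-0.005,0],"twist":0},{"travel":[0,-0.011,0],"twist":0},{"travel":[0,-0.018,0],"twist":0},{"travel":[0,-0.025,0],"twist":0},{"travel":[0,-0.032,0],"twist":0},{"travel":[0,-0.039,0],"twist":0},{"travel":[0,-0.046,0],"twist":0},{"travel":[0,-0.053,0],"twist":0},{"travel":[0,-0.058,0],"twist":0},{"travel":[0,-0.06,0],"twist":0}]'
python3 - <<'E'
from h import *
s=ctrl.get_state(); im=ctrl.get_image('wrist'); cv2.imwrite('pics/w10.png',im[:,:,::-1]);print(s['position'],s['ft_force'])
E
```

```text
time: 12.88
position: [0.5683, -0.086, -0.0176]
tool_rot: [-1.1, 1.277, 1.102]
ft_force: [-1.7, -0.5, 1.0]
grip_width: 0.007
[ 0.56829109 -0.08595131 -0.01759415] [-1.69983331 -0.51629168  0.95386054]
```

View pics/w10.png

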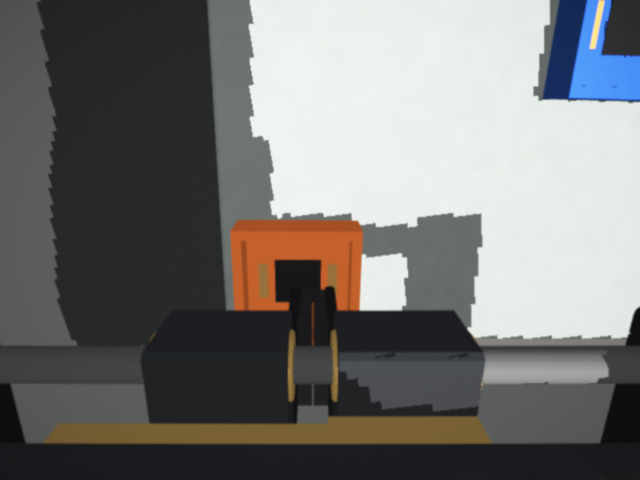

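```bash
python3 -m pendant '[{"travel":[0,-0.002,0],"twist":0},{"travel":[0,-0.004,0],"twist":0},{"travel":[0,-0.006,0],"twist":0},{"travel":[0,-0.006,0],"twist":0}]'; python3 -m pendant '[{"travel":[0,-0.0015,0],"twist":0},{"travel":[0,-0.0015,0],"twist":0}]'
```

```text
time: 13.42
position: [0.5732, -0.0866, -0.0177]
tool_rot: [-1.098, 1.279, 1.103]
ft_force: [-5.0, 1.4, 3.6]
grip_width: 0.004
time: 13.68
position: [0.573, -0.0866, -0.0179]
tool_rot: [-1.096, 1.281, 1.106]
ft_force: [-6.0, 1.3, 4.6]
grip_width: 0.003
```

```bash
python3 -m pendant '[{"travel":[0,-0.0015,0],"twist":0},{"travel":[0,-0.0015,0],"twist":0}]'
```

```text
time: 13.92
position: [0.5729, -0.0866, -0.018]
tool_rot: [-1.094, 1.283, 1.109]
ft_force: [-5.9, 1.7, 5.4]
grip_width: 0.001
```

```bash
python3 -m pendant '[{"travel":[-0.001,0,0],"twist":0},{"travel":[-0.001,0,0],"twist":0}]'; python3 - <<'E'
from h import *
s=ctrl.get_state(); print(s['position'],s['ft_force'],R.from_rotvec(s['tool_rot']).as_matrix().round(3))
im=ctrl.get_image('wrist'); cv2.imwrite('pics/w11.png',im[:,:,::-1])
im=ctrl.get_image('scene'); cv2.imwrite('pics/s11.png',cv2.resize(im[200:300,240:400],None,fx=5,fy=5,interpolation=cv2.INTER_CUBIC)[:,:,::-1])
E
```

```text
time: 14.18
position: [0.5728, -0.0865, -0.0172]
tool_rot: [-1.094, 1.283, 1.109]
ft_force: [-3.0, -0.0, 0.3]
grip_width: 0.006
[ 0.57277215 -0.08650509 -0.01717312] [-2.99841262 -0.0110739   0.26493561] [[-0.011 -0.989  0.146]
 [ 0.002  0.146  0.989]
 [-1.     0.012 -0.   ]]
```

View pics/w11.png

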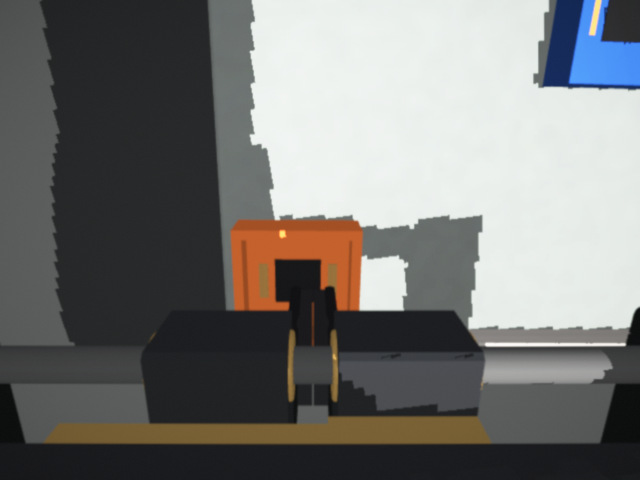

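View pics/s11.png

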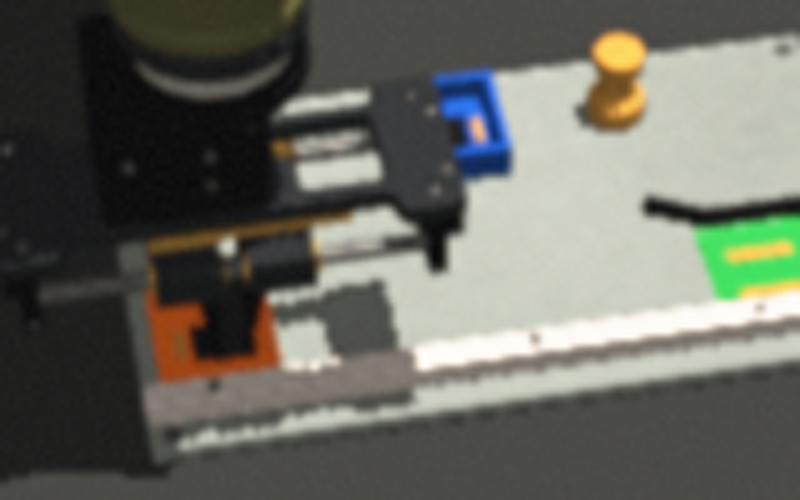

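```bash
cat >> h.py <<'E'
O=np.array([.5335,.0461]);PSI=np.radians(-8.45)
def fx(w):
    d=np.asarray(w)[...,:2]-O; c,s_=np.cos(PSI),np.sin(PSI)
    return np.stack([c*d[...,0]+s_*d[...,1],-s_*d[...,0]+c*d[...,1]],-1)*1000
E
python3 - <<'E'
from h import *
s=ctrl.get_state(); C=cam('wrist',s)
im=cv2.imread('pics/w11.png')[:,:,::-1].copy(); h=cv2.cvtColor(im,cv2.COLOR_RGB2HSV)
m=cv2.inRange(h,(3,140,60),(25,255,255)); m[310:]=0
cs,_=cv2.findContours(m,cv2.RETR_EXTERNAL,cv2.CHAIN_APPROX_NONE); c=max(cs,key=cv2.contourArea)
print(cv2.boundingRect(c))
h=cv2.convexHull(c).reshape(-1,2); print(cv2.approxPolyDP(cv2.convexHull(c),2,True).reshape(-1,2).tolist())
for p in cv2.approxPolyDP(cv2.convexHull(c),2,True).reshape(-1,2): print(p,fx(ray2plane(C,p,.01)).round(1),fx(ray2plane(C,p,.028)).round(1))
print('tcp',fx(s['position']))
# rim/outer side transition along u=300
print(im[215:240,300].tolist())
E
```

```text
(231, 220, 132, 90)
[[357, 222], [362, 232], [358, 309], [235, 309], [231, 230], [238, 220]]
[357 222] [[  23.9 -105.3]] [[  19.4 -107.2]]
[362 232] [[  28.4 -102.9]] [[  23.4 -105.1]]
[358 309] [[  65.4 -103.5]] [[  56.6 -105.7]]
[235 309] [[  65.5 -160.5]] [[  56.7 -156.8]]
[231 230] [[  27.6 -160.2]] [[  22.6 -156.5]]
[238 220] [[  23.1 -156.9]] [[  18.6 -153.6]]
tcp [  58.33212937 -125.43537141]
[[238, 242, 239], [234, 239, 235], [208, 216, 210], [143, 147, 142], [126, 109, 97], [144, 93, 66], [159, 82, 42], [162, 80, 38], [163, 80, 37], [163, 79, 37], [164, 80, 38], [163, 79, 37], [163, 80, 37], [163, 79, 36], [166, 82, 39], [175, 86, 40], [188, 92, 42], [194, 95, 44], [196, 97, 46], [195, 96, 45], [196, 97, 46], [195, 96, 44], [196, 97, 45], [196, 97, 45], [196, 98, 45]]
```

The near rim edge measures x_f = 22.6 to 23.4 mm where 23 is expected, so the carrier is flush and square against the rail, and it has rested there. Its centre is at y_f ≈ -131. Next I'll slide it along +y while pressing about 3 mm into the rail.

```bash
python3 -m pendant '[{"travel":[0,-0.003,0],"twist":0},{"travel":[0,-0.003,0.003],"twist":0},{"travel":[0,-0.003,0.009],"twist":0},{"travel":[0,-0.003,0.017],"twist":0},{"travel":[0,-0.003,0.025],"twist":0},{"travel":[0,-0.003,0.033],"twist":0},{"travel":[0,-0.003,0.041],"twist":0},{"travel":[0,-0.003,0.047],"twist":0},{"travel":[0,-0.003,0.05],"twist":0},{"travel":[0,-0.003,0.05],"twist":0}]'
cat > look.py <<'E'
import sys
from h import *
n=sys.argv[1]
s=ctrl.get_state(); C=cam('wrist',s); print(s['time'],s['position'].round(4),s['ft_force'].round(1),'tcp',fx(s['position']).round(1),R.from_rotvec(s['tool_rot']).as_matrix()[:,0].round(3))
im=ctrl.get_image('wrist'); cv2.imwrite(f'pics/w{n}.png',im[:,:,::-1]); h=cv2.cvtColor(im,cv2.COLOR_RGB2HSV)
m=cv2.inRange(h,(3,140,60),(25,255,255)); m[310:]=0
cs,_=cv2.findContours(m,cv2.RETR_EXTERNAL,cv2.CHAIN_APPROX_NONE)
for c in cs:
    if cv2.contourArea(c)<3000: continue
    for p in cv2.approxPolyDP(cv2.convexHull(c),2,True).reshape(-1,2): print(p,fx(ray2plane(C,p,.01)).round(1),fx(ray2plane(C,p,.028)).round(1))
E
python3 look.py 12
```

```text
time: 15.52
position: [0.5797, -0.0406, -0.0181]
tool_rot: [-1.092, 1.291, 1.11]
ft_force: [-7.8, -4.0, 2.1]
grip_width: 0.005
15.525 [ 0.5797 -0.0406 -0.0181] [-7.8 -4.   2.1] tcp [ 58.4 -78.9] [-0.018 -0.001 -1.   ]
[215 229] [[  27.2 -120.4]] [[  22.4 -115.9]]
[224 220] [[  23.1 -116.2]] [[  18.8 -112.1]]
[342 221] [[ 23.6 -65.2]] [[ 19.2 -66.4]]
[346 231] [[ 28.1 -63.3]] [[ 23.2 -64.8]]
[344 308] [[ 64.7 -63.5]] [[ 56.1 -64.9]]
[219 309] [[  65.3 -121.1]] [[  56.6 -116.5]]
```

View pics/w12.png

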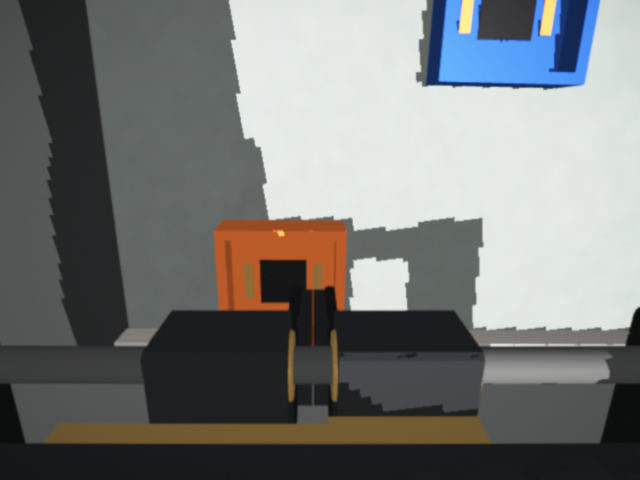

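It stays flush (edge at 22.4 to 23.2 mm) and sits at y_f≈-90, with about 8 N of press. I'll continue.

```bash
python3 -m pendant '[{"travel":[-0.001,-0.003,0.004],"twist":0},{"travel":[-0.001,-0.003,0.011],"twist":0},{"travel":[-0.001,-0.003,0.02],"twist":0},{"travel":[-0.001,-0.003,0.03],"twist":0},{"travel":[-0.001,-0.003,0.04],"twist":0},{"travel":[-0.001,-0.003,0.05],"twist":0},{"travel":[-0.001,-0.003,0.06],"twist":0},{"travel":[-0.001,-0.003,0.07],"twist":0},{"travel":[-0.001,-0.003,0.077],"twist":0},{"travel":[-0.001,-0.003,0.08],"twist":0}]'
python3 look.py 13; python3 -c "
from h import *
print(R.from_rotvec(ctrl.get_state()['tool_rot']).as_matrix().round(4))"
```

```text
time: 16.82
position: [0.5907, 0.0329, -0.018]
tool_rot: [-1.091, 1.302, 1.111]
ft_force: [-10.5, -8.3, 6.8]
grip_width: 0.004
16.825 [ 0.5907  0.0329 -0.018 ] [-10.5  -8.3   6.8] tcp [58.6 -4.6] [-0.026 -0.007 -1.   ]
[214 230] [[ 28.  -46.4]] [[ 23.3 -41.7]]
[224 220] [[ 23.5 -41.7]] [[ 19.3 -37.6]]
[342 221] [[24.   9.4]] [[19.8  8.3]]
[346 232] [[28.9 11.2]] [[24.2 10. ]]
[343 309] [[65.6 10.5]] [[57.   9.3]]
[219 309] [[ 65.7 -46.7]] [[ 57.1 -42. ]]
[[-0.0256 -0.9883  0.1504]
 [-0.0067  0.1506  0.9886]
 [-0.9997  0.0243 -0.0104]]
```

```bash
python3 -m pendant '[{"travel":[-0.001,-0.002,0.004],"twist":0},{"travel":[-0.0015,-0.002,0.011],"twist":0},{"travel":[-0.0015,-0.002,0.02],"twist":0},{"travel":[-0.0015,-0.002,0.03],"twist":0},{"travel":[-0.0015,-0.002,0.04],"twist":0},{"travel":[-0.0015,-0.002,0.05],"twist":0},{"travel":[-0.0015,-0.002,0.06],"twist":0},{"travel":[-0.0015,-0.002,0.068],"twist":0},{"travel":[-0.0015,-0.002,0.074],"twist":0},{"travel":[-0.0015,-0.002,0.078],"twist":0}]'
python3 look.py 14
```

```text
time: 18.12
position: [0.6016, 0.1056, -0.0179]
tool_rot: [-1.091, 1.311, 1.111]
ft_force: [-9.5, -7.6, 5.9]
grip_width: 0.007
18.125 [ 0.6016  0.1056 -0.0179] [-9.5 -7.6  5.9] tcp [58.7 68.9] [-0.032 -0.012 -0.999]
[214 230] [[28.3 27.2]] [[23.7 32. ]]
[224 220] [[23.8 31.9]] [[19.7 36.2]]
[342 221] [[24.3 83.2]] [[20.2 82.2]]
[345 229] [[27.9 84.5]] [[23.4 83.4]]
[343 309] [[65.8 84.2]] [[57.4 83.1]]
[219 309] [[66.  26.9]] [[57.6 31.7]]
```

View pics/w14.png

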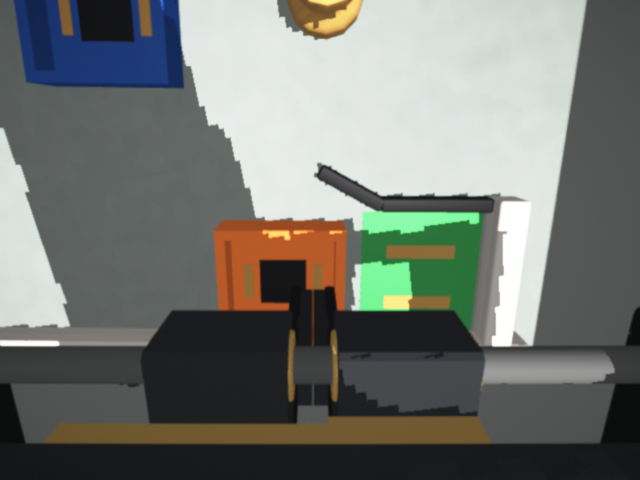

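The carrier is at y_f≈58, flush with the rail and lined up with the pocket mouth at u≈362. About 56 mm remain.

```bash
python3 -m pendant '[{"travel":[-0.001,-0.002,0.005],"twist":0},{"travel":[-0.0015,-0.002,0.011],"twist":0},{"travel":[-0.0015,-0.002,0.018],"twist":0},{"travel":[-0.0015,-0.002,0.026],"twist":0},{"travel":[-0.0015,-0.002,0.034],"twist":0},{"travel":[-0.0015,-0.002,0.041],"twist":0},{"travel":[-0.0015,-0.002,0.047],"twist":0},{"travel":[-0.0015,-0.002,0.052],"twist":0}]'
python3 look.py 15
```

```text
time: 19.18
position: [0.6085, 0.1522, -0.0178]
tool_rot: [-1.091, 1.321, 1.111]
ft_force: [-9.9, -8.5, 7.1]
grip_width: 0.006
19.175 [ 0.6085  0.1522 -0.0178] [-9.9 -8.5  7.1] tcp [ 58.6 116. ] [-0.039 -0.018 -0.999]
[343 223] [[ 25.5 131. ]] [[ 21.3 130.1]]
[346 230] [[ 28.6 132.4]] [[ 24.2 131.3]]
[343 309] [[ 66.  131.5]] [[ 57.8 130.6]]
[219 309] [[66.2 74.1]] [[58. 79.]]
[214 230] [[28.5 74.4]] [[24.1 79.3]]
[224 220] [[24.  79.1]] [[20.1 83.5]]
[307 220] [[ 24.1 115.4]] [[ 20.1 116.1]]
```

```bash
python3 -m pendant '[{"travel":[-0.001,-0.002,0.003],"twist":0},{"travel":[-0.001,-0.002,0.006],"twist":0},{"travel":[-0.001,-0.002,0.009],"twist":0},{"travel":[-0.001,-0.002,0.01],"twist":0}]'
python3 look.py 16
```

```text
time: 19.73
position: [0.6092, 0.1581, -0.0177]
tool_rot: [-1.09, 1.331, 1.112]
ft_force: [-9.5, -8.0, 5.9]
grip_width: 0.013
19.725 [ 0.6092  0.1581 -0.0177] [-9.5 -8.   5.9] tcp [ 58.4 121.9] [-0.046 -0.023 -0.999]
[343 223] [[ 25.5 137.2]] [[ 21.5 136.4]]
[346 230] [[ 28.6 138.5]] [[ 24.3 137.6]]
[343 309] [[ 66.  137.6]] [[ 57.8 136.8]]
[219 309] [[66.3 80.1]] [[58.1 85.1]]
[214 231] [[29.  80.4]] [[24.6 85.4]]
[224 220] [[24.  85.1]] [[20.2 89.7]]
```

View pics/w16.png

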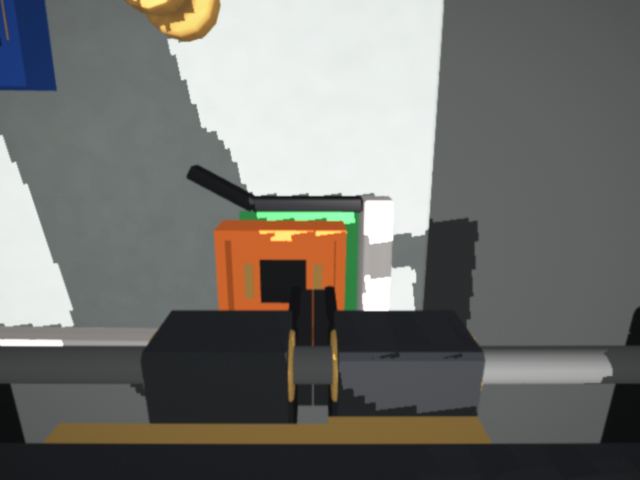

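About 3 mm of green still shows before the end stop (u≈347 to 357). I'll keep pushing until the position stalls.

```bash
python3 -m pendant '[{"travel":[-0.001,-0.002,0.003],"twist":0},{"travel":[-0.001,-0.002,0.006],"twist":0},{"travel":[-0.001,-0.002,0.008],"twist":0},{"travel":[-0.001,-0.002,0.01],"twist":0}]'
python3 look.py 17
```

```text
time: 20.27
position: [0.6096, 0.1624, -0.0175]
tool_rot: [-1.09, 1.342, 1.112]
ft_force: [-10.2, -8.4, 6.3]
grip_width: 0.01
20.275 [ 0.6096  0.1624 -0.0175] [-10.2  -8.4   6.3] tcp [ 58.2 126.3] [-0.054 -0.029 -0.998]
[343 221] [[ 24.6 141.8]] [[ 20.9 141.2]]
[346 230] [[ 28.7 143.1]] [[ 24.5 142.4]]
[343 309] [[ 66.  142.1]] [[ 58.  141.5]]
[219 309] [[66.3 84.5]] [[58.3 89.7]]
[214 231] [[29.  84.8]] [[24.8 90. ]]
[223 221] [[24.5 89.1]] [[20.7 93.8]]
```

View pics/w17.png

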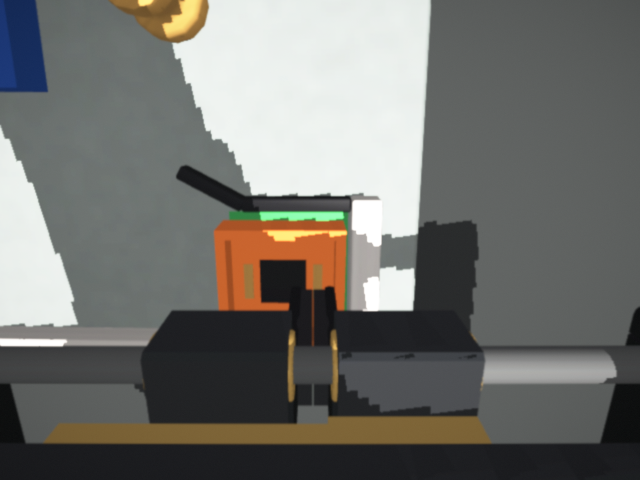

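```bash
python3 -m pendant '[{"travel":[-0.001,-0.002,0.003],"twist":0},{"travel":[-0.001,-0.002,0.006],"twist":0},{"travel":[-0.001,-0.002,0.008],"twist":0},{"travel":[-0.001,-0.002,0.01],"twist":0}]'
python3 look.py 18
```

```text
time: 20.82
position: [0.6097, 0.165, -0.0173]
tool_rot: [-1.09, 1.356, 1.111]
ft_force: [-11.8, -13.3, 9.8]
grip_width: 0.008
20.825 [ 0.6097  0.165  -0.0173] [-11.8 -13.3   9.8] tcp [ 57.9 128.8] [-0.062 -0.037 -0.997]
[342 222] [[ 25.1 144.3]] [[ 21.4 143.9]]
[343 309] [[ 65.9 144.9]] [[ 58.1 144.5]]
[219 309] [[66.4 87.1]] [[58.5 92.5]]
[213 232] [[29.5 87. ]] [[25.3 92.4]]
[222 221] [[24.5 91.4]] [[20.8 96.3]]
```

```bash
python3 - <<'E'
import cv2
cv2.imwrite('pics/w18c.png',cv2.resize(cv2.imread('pics/w18.png')[180:320,200:400],None,fx=4,fy=4,interpolation=cv2.INTER_CUBIC))
E
```

```text
(no output)
```

View pics/w18c.png

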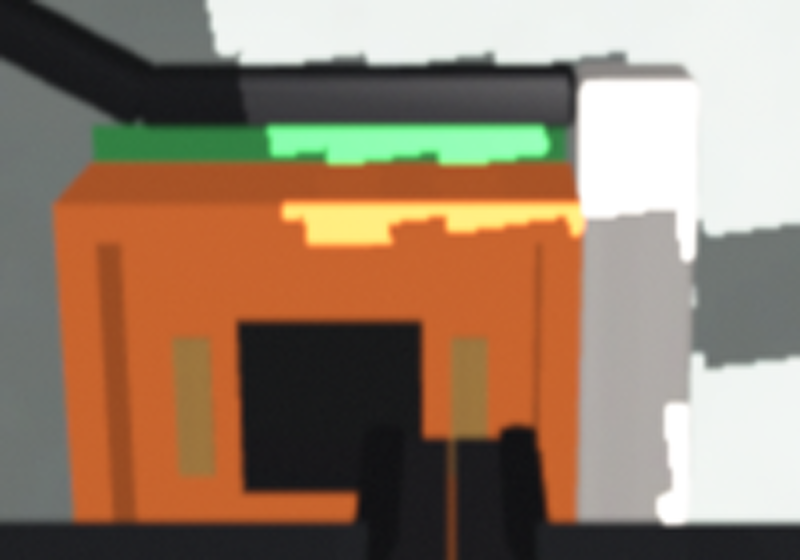

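No gap to the end stop shows now, and the y force rose to 13 N. One more seating press into the corner, then I'll look again.

```bash
python3 -m pendant '[{"travel":[-0.001,-0.003,0.005],"twist":0},{"travel":[-0.001,-0.004,0.008],"twist":0},{"travel":[-0.001,-0.004,0.008],"twist":0},{"travel":[-0.001,-0.004,0.008],"twist":0}]'
python3 look.py 19
```

```text
time: 21.38
position: [0.6092, 0.1646, -0.0172]
tool_rot: [-1.089, 1.374, 1.112]
ft_force: [-16.1, -11.6, 12.1]
grip_width: 0.006
21.375 [ 0.6092  0.1646 -0.0172] [-16.1 -11.6  12.1] tcp [ 57.5 128.3] [-0.076 -0.047 -0.996]
[342 222] [[ 25.1 144.3]] [[ 21.6 144.1]]
[343 309] [[ 65.8 144.7]] [[ 58.2 144.5]]
[219 309] [[66.3 86.8]] [[58.7 92.4]]
[214 230] [[28.5 87.1]] [[24.7 92.7]]
[223 221] [[24.4 91.5]] [[21.  96.7]]
```

It has stalled against both faces. I'll back off inside the dish, away from both walls, and rise.

```bash
python3 -m pendant '[{"travel":[0,0.003,-0.003],"twist":0},{"travel":[-0.001,0.006,-0.006],"twist":0},{"travel":[-0.001,0.008,-0.007],"twist":0},{"travel":[-0.001,0.008,-0.007],"twist":0}]'
python3 -m pendant '[{"travel":[-0.006,0.001,-0.001],"twist":0},{"travel":[-0.018,0.002,-0.001],"twist":0},{"travel":[-0.04,0.003,-0.002],"twist":0},{"travel":[-0.065,0.005,-0.003],"twist":0},{"travel":[-0.09,0.006,-0.004],"twist":0},{"travel":[-0.1,0.006,-0.004],"twist":0},{"travel":[-0.1,0.006,-0.004],"twist":0}]'
python3 look.py 20
```

```text
time: 21.92
position: [0.6007, 0.1599, -0.015]
tool_rot: [-1.089, 1.372, 1.112]
ft_force: [-0.2, -0.0, -0.1]
grip_width: 0.003
time: 22.8
position: [0.6022, 0.1618, 0.086]
tool_rot: [-1.09, 1.371, 1.112]
ft_force: [-0.3, -0.5, -0.1]
grip_width: 0.004
22.8 [0.6022 0.1618 0.086 ] [-0.3 -0.5 -0.1] tcp [ 50.9 124.5] [-0.073 -0.045 -0.996]
[345 202] [[ 24.9 143.6]] [[ 22.2 143.2]]
[346 228] [[ 43.  144.3]] [[ 39.2 143.9]]
[340 277] [[ 78.6 140.2]] [[ 72.5 140.1]]
[329 281] [[ 81.6 132.4]] [[ 75.4 132.7]]
[270 280] [[81.1 89.9]] [[74.8 92.9]]
[267 205] [[26.6 89.9]] [[23.8 93. ]]
[271 201] [[23.8 92.8]] [[21.2 95.7]]
```

View pics/w20.png

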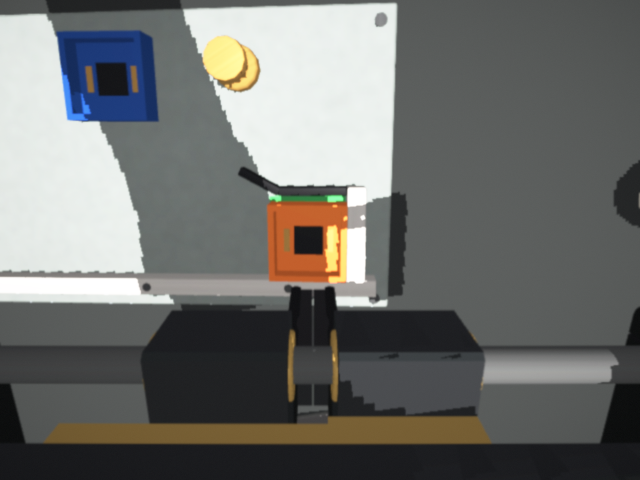

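It looks seated. I'll move the hand well clear so the top camera can see the pocket, then check.

```bash
python3 -m pendant '[{"travel":[-0.03,0,-0.015],"twist":0},{"travel":[-0.06,0,-0.05],"twist":0},{"travel":[-0.08,0.01,-0.095],"twist":0},{"travel":[-0.08,0.02,-0.145],"twist":0},{"travel":[-0.08,0.03,-0.195],"twist":0},{"travel":[-0.08,0.04,-0.24],"twist":0},{"travel":[-0.08,0.04,-0.265],"twist":0},{"travel":[-0.08,0.04,-0.275],"twist":0},{"travel":[-0.08,0.04,-0.275],"twist":0}]'
python3 - <<'E'
from h import *
w=cv2.imread('pics/w20.png')[170:310,240:390]; cv2.imwrite('pics/w20c.png',cv2.resize(w,None,fx=5,fy=4,interpolation=cv2.INTER_CUBIC))
im=ctrl.get_image('top');cv2.imwrite('pics/t21.png',cv2.resize(im[220:330,225:390],None,fx=4.8,fy=4.8,interpolation=cv2.INTER_CUBIC)[:,:,::-1])
C=cam('top')
h=cv2.cvtColor(im,cv2.COLOR_RGB2HSV); M=masks(im); M['orange']=cv2.inRange(h,(3,140,60),(20,255,255))
for k in('orange','blue','brass'):
    cs,_=cv2.findContours(M[k],cv2.RETR_EXTERNAL,cv2.CHAIN_APPROX_NONE)
    for c in cs:
        if cv2.contourArea(c)<60: continue
        w=ray2plane(C,c.reshape(-1,2),.05 if k=='brass' else .028); r=cv2.minAreaRect((w[:,:2]*1000).astype(np.float32)); print(k,r,fx(np.array(r[0])/1000).round(1))
im=ctrl.get_image('scene'); cv2.imwrite('pics/s21.png',im[:,:,::-1]); cv2.imwrite('pics/s21c.png',cv2.resize(im[200:300,320:440],None,fx=6,fy=6,interpolation=cv2.INTER_CUBIC)[:,:,::-1])
E
```

```text
time: 23.98
position: [0.5235, -0.0988, 0.1825]
tool_rot: [-1.089, 1.373, 1.113]
ft_force: [0.6, 0.1, -0.2]
grip_width: 0.005
orange ((598.9183349609375, 151.8809356689453), (53.186946868896484, 53.01490020751953), 80.66930389404297) [ 49.2 114.2]
orange ((591.7120971679688, -473.560546875), (105.41706085205078, 128.76705932617188), 19.306852340698242) [ 133.9 -505.5]
blue ((475.2792053222656, 44.37663269042969), (51.48871612548828, 51.29497528076172), 80.24961853027344) [-57.3 -10.3]
blue ((601.8248291015625, 390.93731689453125), (25.531389236450195, 47.22744369506836), 52.451072692871094) [ 16.9 351.1]
brass ((480.1216735839844, 125.05560302734375), (24.86350440979004, 25.154788970947266), 87.04645538330078) [-64.4  70.3]
brass ((594.625, 150.76559448242188), (49.78092956542969, 52.76287078857422), 81.02961730957031) [ 45.1 112.5]
brass ((597.6318969726562, -484.24609375), (92.89788055419922, 80.8744125366211), 19.01154899597168) [ 141.4 -515.2]
```

View pics/w20c.png

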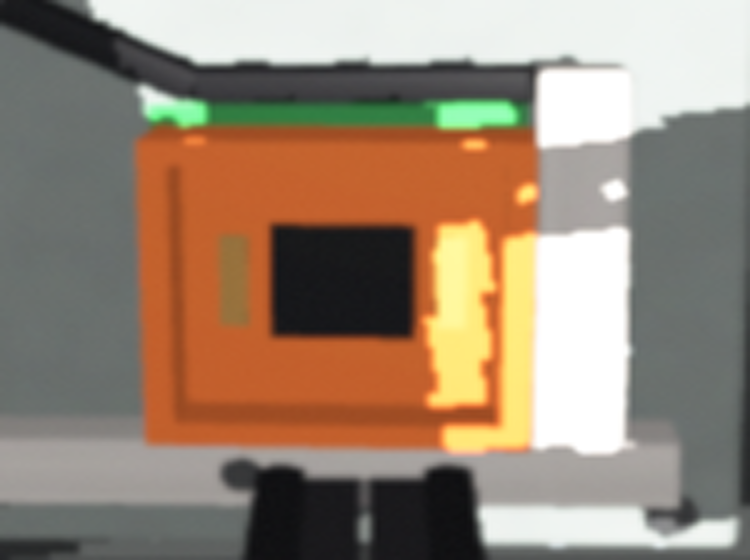

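View pics/t21.png

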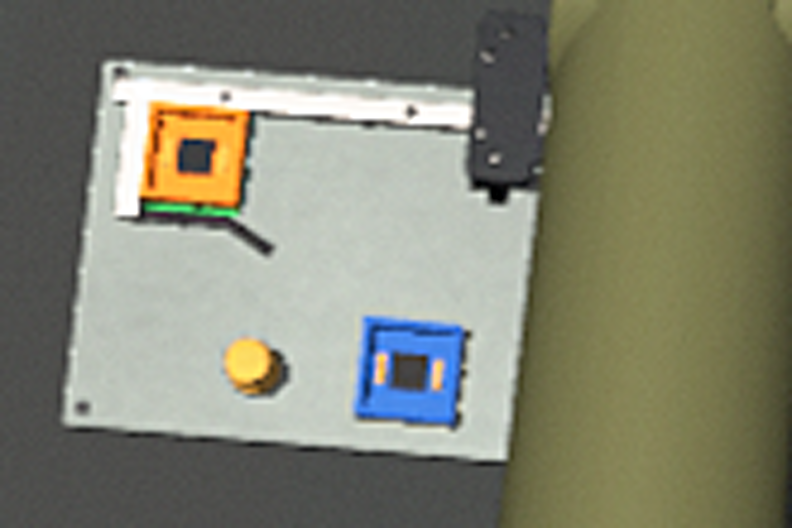

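View pics/s21c.png

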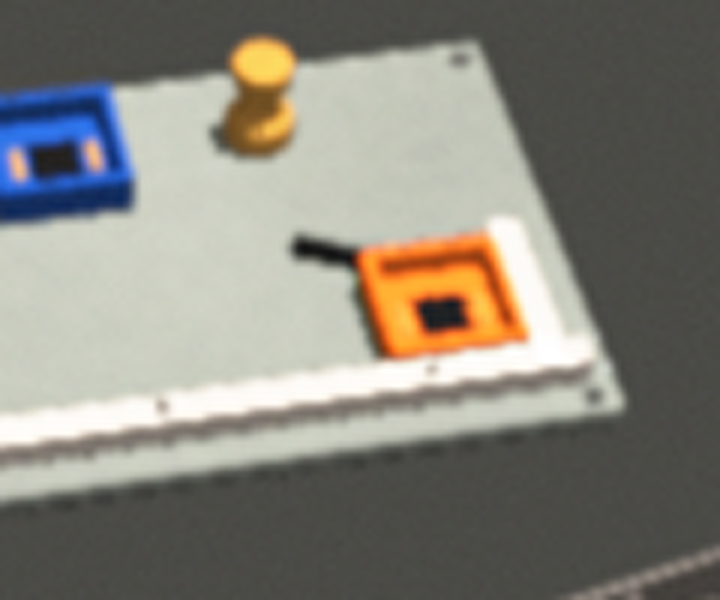

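```bash
python3 - <<'E'
from h import *
T=dict(position=np.array([.6022,.1618,.086]),tool_rot=np.array([-1.09,1.371,1.112])); C=cam('wrist',T)
g=cv2.imread('pics/w20.png'); im=g[:,:,::-1].copy(); h=cv2.cvtColor(im,cv2.COLOR_RGB2HSV)
m=cv2.inRange(h,(3,130,60),(28,255,255))
def yaw(P,z,axis):
    w=fx(ray2plane(C,P,z)); a=np.polyfit(w[:,axis],w[:,1-axis],1); return np.degrees(np.arctan(a[0])).round(2), np.polyval(a,114 if axis==1 else 49).round(2)
low=[(u,np.where(m[:300,u])[0].max()+.5) for u in range(274,328)]
print('far rim edge: slope deg, x_f',yaw(low,.028,1))
left=[(np.where(m[v,:330])[0].min()-.5,v) for v in range(212,275)]; print('right(-y) rim edge',yaw(left,.028,0))
# rail outer/lower top edge and inner top edge on left of the carrier
gr=cv2.cvtColor(im,cv2.COLOR_RGB2GRAY).astype(float); d=np.abs(np.diff(gr,axis=0))
pts=[(u,262+np.argmax(d[262:280,u])+.5) for u in range(200,262)]; print('rail inner edge',yaw(pts,.024,1), pts[::15])
lip=[(u,np.where(m[190:230,u])[0].min()+189.5) for u in range(275,335)]; print('near bottom/side edge',yaw(lip,.01,1))
E
```

```text
far rim edge: slope deg, x_f (np.float64(1.37), np.float64(75.48))
right(-y) rim edge (np.float64(-0.65), np.float64(92.38))
rail inner edge (np.float64(0.11), np.float64(76.0)) [(200, np.float64(279.5)), (215, np.float64(279.5)), (230, np.float64(279.5)), (245, np.float64(279.5)), (260, np.float64(279.5))]
near bottom/side edge (np.float64(1.3), np.float64(24.01))
```

```bash
python3 - <<'E'
from h import *
T=dict(position=np.array([.6022,.1618,.086]),tool_rot=np.array([-1.09,1.371,1.112])); C=cam('wrist',T)
im=cv2.imread('pics/w20.png')[:,:,::-1].copy(); gr=cv2.GaussianBlur(cv2.cvtColor(im,cv2.COLOR_RGB2GRAY).astype(np.float32),(5,1),0)
print(gr[266:300,210].round().tolist()); print(gr[266:300,255].round().tolist())
def sub(col,lo,hi,sgn):
    d=sgn*np.diff(col[lo:hi]); i=int(np.argmax(d)); a=d[max(i-2,0):i+3].clip(0); return lo+max(i-2,0)+.5+(a*np.arange(len(a))).sum()/a.sum()
def fit(P,z):
    w=fx(ray2plane(C,P,z)); a=np.polyfit(w[:,1],w[:,0],1); r=w[:,0]-np.polyval(a,w[:,1]); return np.degrees(np.arctan(a[0])).round(2),np.polyval(a,[88,114,140]).round(2),r.std().round(2)
# rail inner edge left of the carrier; carrier far rim edge in red-blue channel
print('rail',fit([(u,sub(gr[:,u],268,280,1)) for u in range(180,262)],.024))
rb=im[:,:,0].astype(np.float32)-im[:,:,2]; rb=cv2.GaussianBlur(rb,(5,1),0)
print('far rim',fit([(u,sub(rb[:,u],272,288,-1)) for u in range(274,288)]+[(u,sub(rb[:,u],272,288,-1)) for u in range(288,326)],.028))
print('lip top edge',fit([(u,sub(gr[:,u],180,190,-1)) for u in range(285,340)],.018))
E
```

```text
[108.0, 109.0, 109.0, 109.0, 108.0, 108.0, 109.0, 116.0, 123.0, 126.0, 128.0, 129.0, 134.0, 144.0, 156.0, 160.0, 159.0, 160.0, 162.0, 161.0, 161.0, 159.0, 158.0, 157.0, 157.0, 157.0, 157.0, 156.0, 147.0, 128.0, 111.0, 107.0, 106.0, 106.0]
[108.0, 107.0, 107.0, 108.0, 108.0, 108.0, 110.0, 113.0, 120.0, 126.0, 128.0, 129.0, 132.0, 141.0, 154.0, 161.0, 161.0, 161.0, 162.0, 163.0, 163.0, 162.0, 160.0, 159.0, 158.0, 157.0, 157.0, 158.0, 156.0, 143.0, 119.0, 108.0, 107.0, 107.0]
rail (np.float64(-0.19), array([74.93, 74.84, 74.75]), np.float64(0.03))
far rim (np.float64(0.95), array([75.31, 75.74, 76.17]), np.float64(0.05))
lip top edge (np.float64(0.35), array([12.23, 12.39, 12.55]), np.float64(0.23))
```

```bash
python3 - <<'E'
from h import *
T=dict(position=np.array([.6022,.1618,.086]),tool_rot=np.array([-1.09,1.371,1.112])); C=cam('wrist',T)
im=cv2.imread('pics/w20.png')[:,:,::-1].copy(); gr=cv2.GaussianBlur(cv2.cvtColor(im,cv2.COLOR_RGB2GRAY).astype(np.float32),(5,1),0)
def sub(col,lo,hi,sgn):
    d=sgn*np.diff(col[lo:hi]); i=int(np.argmax(d)); a=d[max(i-2,0):i+3].clip(0); return lo+max(i-2,0)+.5+(a*np.arange(len(a))).sum()/a.sum()
def fit(P,z,ax=1):
    w=fx(ray2plane(C,P,z)); a=np.polyfit(w[:,ax],w[:,1-ax],1); r=w[:,1-ax]-np.polyval(a,w[:,ax]); return np.degrees(np.arctan(a[0])).round(2),np.polyval(a,[88,114,140] if ax else [23,49,75]).round(2),r.std().round(2)
print('rail inner top',fit([(u,sub(gr[:,u],276,285,1)) for u in range(180,262)],.024))
print('rail outer top',fit([(u,sub(gr[:,u],288,301,-1)) for u in range(180,262)],.024))
rb=cv2.GaussianBlur(im[:,:,0].astype(np.float32)-im[:,:,2],(5,1),0)
print('far rim',fit([(u,sub(rb[:,u],272,288,-1)) for u in range(274,326)],.028))
rb2=cv2.GaussianBlur(im[:,:,0].astype(np.float32)-im[:,:,2],(1,5),0)
print('-y rim',fit([(sub(rb2[v],262,278,1),v) for v in range(212,275)],.028,0))
print('+y rim',fit([(sub(rb2[v],338,356,-1),v) for v in range(212,275)],.028,0))
print('stop outer',fit([(sub(gr[v],355,375,-1),v) for v in range(190,275)],.024,0))
E
```

```text
rail inner top (np.float64(0.15), array([75.82, 75.88, 75.95]), np.float64(0.04))
rail outer top (np.float64(0.3), array([87.62, 87.76, 87.9 ]), np.float64(0.1))
far rim (np.float64(0.95), array([75.31, 75.74, 76.17]), np.float64(0.05))
-y rim (np.float64(-0.85), array([92.76, 92.37, 91.99]), np.float64(0.03))
+y rim (np.float64(-0.87), array([144.71, 144.32, 143.93]), np.float64(0.08))
stop outer (np.float64(-0.37), array([156.98, 156.82, 156.65]), np.float64(0.91))
```

The carrier reads (49.2, 114.2) mm in the fixture frame from the top view, against a target of (49, 114). The blue carrier and the post are within 0.1 mm of their first readings. The hand is clear, so I'm handing the job in.

```bash
python3 -c "
from bench import ctrl
s=ctrl.get_state();print(s['time'],s['position'],s['ft_force']);print(ctrl.close_job())"
```

```text
24.075 [ 0.52389822 -0.09736365  0.1825525 ] [-0.03420056 -0.44091321  1.01760829]
the job is handed in; nothing more can be done
None
```

The orange carrier is home in the green corner pocket, and I handed the job in at 24.1 s of the 48 s. With the shut fingertips in its dish, I pushed it straight to the rail and paused there about a second. I then slid it along the rail under 8–10 N of press and pressed it into the corner until it stalled.

**First attempt missed:** the first push went over the carrier without touching it. A gentle touch on the bare plate (12.7 N) showed the real fingertips sit about 39 mm behind the reported TCP. I corrected for that and the second push worked.

**Last checks:**
- **Position:** the top view puts the carrier at (49.2, 114.2) mm in the fixture frame; the target is (49, 114).
- **Squareness:** in the wrist picture the carrier is turned about 0.7° relative to the rail, leaving roughly 0.5 mm at its trailing end. This is the one check that was not perfect. I judged it within the camera error and left it.
- **Other objects:** the blue carrier and brass post read within about 0.1 mm of where they started. I did not measure the screwdriver, bottle, tray, cup or meter box again, but the hand never went near them.
- **Hand:** it finished about 0.26 m away and raised, with no contact force.
- **Forces:** the largest I saw was about 23 N at the wrist, during the final press.

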